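Load the sample curing box

ROBOT

A 6-joint arm with a two-finger parallel gripper is mounted at the origin on the work surface. World frame = base frame: x ahead of the robot, y to its left, z up, the work surface at z = 0. Lengths are in m, angles in degrees, forces in N, time in s.
With the tool pointing down it reaches from about 0.35 to 0.875 m from the base axis. Payload 4.2 kg.
Tool frame: the origin (TCP) lies midway between the tips of the shut fingers; the grasp point (between the pads) lies 19 mm behind it; z points along the fingers, y is the direction in which the jaws open and shut (so a half turn about z gives the same grasp; the last joint's range is limited). The gripper opens to 87 mm and grips with 3 to 60 N. Pads are 19 mm wide; open, the fingers measure 117 mm over their backs; the gripper's body (75 mm by 190 mm) begins 51 mm behind the grasp point.
Start: joints at [-60.871, 22.042, 0.453, 0, -68.411, -14.817], TCP at [0.155, -0.606, 0.223] pointing down, gripper open.
Joint ranges: [-179.83, 179.83], [-69.29, 118.12], [-61.27, 80.66], [-181.25, 117.63], [-171.15, -9.14], [-177.46, 177.46]. Speed limits (degrees/s): [159.86, 159.86, 180, 180, 180, 180].

INTERFACE

Orientations are given as a 3x3 rotation matrix whose columns are the frame's x, y, z axes.
In Python, from station import r gives the robot as it stands.
- The arm moves only by the tool carry_out, never from a script. Its argument "steps" is a list of rows, each a list of 2 entries, a list of its own where there are three numbers: the shift along the tool's x, y, z in cm, then the turn about the tool's z in degrees. In form: [[[x, y, z], twist], ...]. A call has 1 to 20 rows; each row is the pose to reach, as a shift and turn from the pose measured when the call began, along the tool's axes at that moment; what a row does not reach only later rows make up. A row lasts 1/10 s, in which the tool goes at most 50 mm and 8.59 degrees, less where a joint would pass 70% of its speed; a pose out of reach is approached as far as the arm can. A call with a gripper value outside its range is refused whole. "gripper" is the gripper's target within -1 to 1 (fully open at 1, half-way at 0, shut at -1), set as the call begins (left out, the last holds). The fingers move at their own pace and stop on an object; the grip force is fixed at half the most. Time passes only in rows, so rows that repeat a pose let the fingers close. It gives the time, the measured TCP pose, the force and the opening at its end, in the units of the state.
- r.sense(): the state, without advancing time (a new reading comes with each control period).
- r.capture(name): name is "scene" or "side" or "wrist"; returns the picture (384x512x3 uint8, red, green, blue); there is no depth.
- r.calibration(name): a dict with "camera_matrix" (3x3 intrinsics, pixels), "D" ([k1, k2, p1, p2, k3] as OpenCV has them; the pictures are not rectified), "world_from_camera" (4x4, takes a point from camera to world coordinates). Camera axes: x right, y up, looking along -z (the intrinsics and any distortion apply to the point x, -y, -z); pixel columns grow to the right and rows downward; lengths in m; the calibration is good to about 2 mm. A picture is of the moment at which its call begins: read the wrist's pose just before it. calibration takes no time and is no camera call; for the wrist camera it gives the pose at the moment of the call.
- r.finish_job(): hands the job in, once; it reports no verdict.
Trained networks look in the newest picture that a camera, given by its name, has taken for a name from the list of things; names that differ only in an ending like _2 or _b are one class to them, and where a whole thing is asked for, a point or a joint stands for the part that bears it (a point fixed in the world has none). Each returns a list of dicts, best first, with "confidence" (0 to 1); they miss things now and then, are a little off and sometimes report something else, mostly with a low value. They report only what shows in the picture. A call takes as long as a camera call. They do not tell look-alikes from the thing itself.
- r.cut_out(camera, target): "pixels" (384x512 bool, what is visible of it).
- r.place_of(camera, target): "centre" ([x, y, z] in m, in world coordinates, good to about 4 mm: a listed point, or the origin of a listed thing).
The state is a dict: "time_s": time; "joints": joint angles; "joint_velocities": joint speeds; "effort": joint torques, N m; "tcp_pos": TCP position; "ee_rot": TCP orientation; "wrist_force": force on the tool from outside, world axes, zero at the start; "moment": the same for the moment, N m; "gripper_width": opening from 0.0 (shut) to 1.0 (fully open).
Only numpy, scipy, OpenCV 4.12 (cv2) and the standard library are available. Lean on these libraries where they do the work, as an engineer would, in place of code of your own. Each camera call takes 0.05 s, during which the arm holds its last target. There are 200 camera calls.

TASK

Cure the sprayed test panels: draw back the safety catch of the curing box, slide its clear hood fully open, and stack every carrier lying on the bench, flat and either face up, in one square pile on the dark pad, with their long sides along the pad's. Then slide the hood fully shut, push the catch fully home again and, last of all, turn the timer dial so that its pointer stands at the raised white marker. Leave the tin, the jar and the scraper where they are.

Things in the scene. Friction and masses are not known exactly. Their poses are not given: they have to be found in the camera images.
- carrier1: one of three or four identical carriers (absent: None), a channel 100 mm long (own x) x 64 mm wide (own y) x 22 mm tall, open at the ends: bare-aluminium ribs 9 mm wide along both long sides and, as its floor, a 5 mm thick blue test panel sprayed on both sides. One rests on the ribs of the next. 0.11 to 0.23 kg. Origin: centre of this block, 11 mm above its underside. Starts flat, floor down.
- carrier2: one of three or four identical carriers (absent: None), a channel 100 mm long (own x) x 64 mm wide (own y) x 22 mm tall, open at the ends: bare-aluminium ribs 9 mm wide along both long sides and, as its floor, a 5 mm thick blue test panel sprayed on both sides. One rests on the ribs of the next. 0.11 to 0.23 kg. Origin: centre of this block, 11 mm above its underside. Starts flat, floor down.
- carrier3: one of three or four identical carriers (absent: None), a channel 100 mm long (own x) x 64 mm wide (own y) x 22 mm tall, open at the ends: bare-aluminium ribs 9 mm wide along both long sides and, as its floor, a 5 mm thick blue test panel sprayed on both sides. One rests on the ribs of the next. 0.11 to 0.23 kg. Origin: centre of this block, 11 mm above its underside. Starts flat, floor down.
- carrier4: one of three or four identical carriers (absent: None), a channel 100 mm long (own x) x 64 mm wide (own y) x 22 mm tall, open at the ends: bare-aluminium ribs 9 mm wide along both long sides and, as its floor, a 5 mm thick blue test panel sprayed on both sides. One rests on the ribs of the next. 0.11 to 0.23 kg. Origin: centre of this block, 11 mm above its underside. Starts flat, floor down.
- pad (a point): middle of the dark pad (110 x 70 mm, long side along x) on the bed of the curing box, at the bed's surface, 20 mm above the bench. Its axes are the whole box's: x to the rear (the way the hood opens), y left, z up. The bed runs 95 mm forward to a fixed front panel (top 115 mm above the bench) and 125 mm to each side, without side walls once the hood is open.
- hood (a joint): clear sliding hood over the bed (190 mm long, 128 mm wide, top 122 mm above the bench; has top, two sides, back, and a flat flange 54 mm wide along each side's foot): 0 m fully shut, 0.20 m fully open, moved straight back along the box's x. Stays where left; slides with about 3 N. Open, its front edge is 107 mm behind the pad's middle. While the catch is home it can move only about 3 mm.
- hood_grip (a point): middle of the round steel bar handle across the hood's top (bar 12 mm thick, 100 mm long along the box's y, centre 40 mm above the hood's top, free underneath), near the hood's front edge; moves with the hood.
- catch (a joint): safety catch, a sliding bolt on the box's right-hand (-y) side that blocks a lug of the hood: 0 m home (locked), 0.03 m fully drawn back, moved straight out along the box's -y. Draw it fully back before the hood is moved. No spring, stays where left; slides with about 3 N. It locks the hood only if pushed home while the hood is fully shut.
- catch_grip (a point): top centre of the catch's upright black square post (18 x 18 mm, free for its upper 32 mm), 85 mm above the bench; moves with the catch. Its deck, 30 mm high, adjoins the bed's right edge from 5 to 90 mm behind the pad's middle.
- dial (a joint): timer dial on the left deck of the box, turning about a vertical axis: the angle grows from 0 to 3.0 rad as it turns clockwise seen from above. Stays where left. From its start it must turn 0.6 to 1.5 rad clockwise to reach the marker.
- dial_grip (a point): on the dial's axis at the height to grip, 82 mm above the bench: the dial has a black skirt of 68 mm diameter (top 62 mm above the bench) that carries a grip bar 60 mm long, 16 mm thick and 32 mm tall (top 94 mm above the bench); the bar points to dial_tip. Its deck, 50 mm high, adjoins the bed's left edge from 20 to 140 mm behind the pad's middle.
- dial_tip (a point): tip of the dial's white pointer, 42 mm from the dial's axis; turns with the dial.
- set_mark (a point): the inner end of the small raised white marker (12 x 6 x 6 mm) beside the dial, 42 mm from the dial's axis: where the pointer's tip must stand.
- paint_tin: bystander: a low closed paint tin, 80 mm in diameter and 75 mm tall; origin at the centre of its underside.
- paint_jar: bystander: a small closed jar, 56 mm in diameter and 70 mm tall; origin at the centre of its underside.
- scraper: bystander: a spatula-like paint scraper about 160 mm long lying flat along its own x; origin below its middle.
There are look-alikes about, which are no part of the job. Leave any green or red look-alike of the carrier3 alone.

How it is judged:
By the outcome, as a careful person would: the job done as asked, in the order asked, and still so for the second after the job is handed in, with the robot touching nothing.
Of carrier1, carrier2, carrier3, carrier4 only 3 to 4 are there at a start; the rules pass over those that are not, and their reading is None.
At some moment in a run one of carrier1, carrier2, carrier3, carrier4 may be knocked a few centimetres aside while the robot is not near it.
It also fails if it takes over 210 s, if anything falls off the work surface, if the arm or the gripper's body presses on something with over 40 N, if the wrist force passes 120 N, or if a joint passes its speed limit or range.

## Working session

There is one attempt and no reset: what is moved stays moved. The work goes in short steps, Python scripts to look and compute and a tool call to move; the robot and the scene stay as the last step left them, time stands still between calls to the robot, and variables do not carry over. Pictures are saved under pics/ and viewed, about 12 in all and at most 16, crops included, and the job is handed in when it is done.

Besides the shell and the picture viewer there is one more tool, called after "Call:" as name([rows], argument=value, ...), one row to a line, values as JSON. carry_out: Moves the arm, as the interface text tells. Its arguments: {"type":"object","properties":{"steps":{"type":"array","items":{"type":"array"}},"gripper":{"type":"number"}},"required":["steps"]}

```bash
mkdir -p pics; python3 - <<'E'
from station import r
import cv2,numpy as np
s=r.sense();print(s['time_s'],s['tcp_pos'],np.round(s['ee_rot'],3).tolist(),s['gripper_width'])
for c in ['scene','side']:
    im=r.capture(c);cv2.imwrite(f'pics/{c}0.png',im[:,:,::-1])
    k=r.calibration(c);print(c,np.round(k['world_from_camera'],3).tolist(),np.round(k['camera_matrix'],1).tolist(),k['D'])
    for t in ['carrier1','pad','hood_grip','catch_grip','dial_grip','dial_tip','set_mark','paint_tin','paint_jar','scraper']:
        print(t,[(np.round(d['centre'],3).tolist(),round(d['confidence'],2)) for d in r.place_of(c,t)])
E
```

```text
0.0 [ 0.15437548 -0.60502374  0.22144492] [[-0.969, -0.247, -0.001], [-0.247, 0.969, 0.002], [0.0, 0.002, -1.0]] 1.0009555718250376
scene [[0.024, -0.603, 0.797, 1.384], [1.0, 0.003, -0.028, -0.068], [0.015, 0.798, 0.603, 0.807], [0.0, 0.0, 0.0, 1.0]] [[426.3, 0.0, 259.7], [0.0, 426.3, 192.8], [0.0, 0.0, 1.0]] [-0.14201786  0.          0.          0.          0.        ]
carrier1 [([0.418, -0.422, 0.014], 0.8), ([0.563, -0.47, 0.01], 0.77), ([0.42, 0.255, 0.01], 0.68), ([0.29, -0.22, 0.012], 0.59), ([0.53, 0.414, 0.012], 0.58), ([0.445, -0.275, 0.011], 0.58)]
pad []
hood_grip [([0.464, 0.016, 0.161], 0.8)]
catch_grip [([0.55, -0.155, 0.087], 0.73), ([0.686, 0.361, 0.003], 0.47)]
dial_grip [([0.626, 0.218, 0.08], 0.77)]
dial_tip []
set_mark []
paint_tin [([0.69, 0.36, 0.0], 0.96)]
paint_jar [([0.698, -0.374, 0.002], 0.93)]
scraper [([0.661, -0.275, -0.002], 0.9), ([0.526, 0.412, 0.007], 0.16)]
side [[-0.748, 0.51, -0.425, 0.064], [-0.664, -0.586, 0.465, 0.456], [-0.012, 0.63, 0.777, 0.925], [0.0, 0.0, 0.0, 1.0]] [[377.4, 0.0, 261.0], [0.0, 377.4, 188.9], [0.0, 0.0, 1.0]] [-0.04178097  0.          0.          0.          0.        ]
carrier1 [([0.296, -0.222, 0.01], 0.97), ([0.562, -0.477, 0.009], 0.93), ([0.42, -0.421, 0.014], 0.84), ([0.529, 0.413, 0.009], 0.74), ([0.419, 0.261, 0.013], 0.69), ([0.451, -0.278, 0.009], 0.6), ([0.65, -0.277, -0.002], 0.54)]
pad [([0.528, 0.007, 0.018], 0.67), ([0.462, 0.01, 0.16], 0.36)]
hood_grip [([0.46, 0.01, 0.16], 0.77)]
catch_grip [([0.554, -0.159, 0.088], 0.42), ([0.652, -0.278, -0.002], 0.28)]
dial_grip [([0.622, 0.218, 0.076], 0.86)]
dial_tip [([0.602, 0.255, 0.062], 0.85)]
set_mark []
paint_tin [([0.686, 0.368, 0.003], 0.67)]
paint_jar [([0.689, -0.377, 0.0], 0.88)]
scraper [([0.652, -0.278, -0.001], 0.84)]
```

View pics/scene0.png

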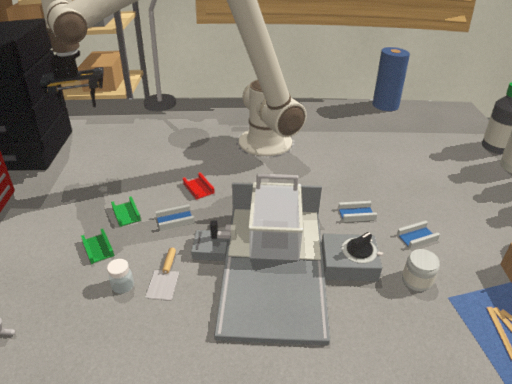

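View pics/side0.png

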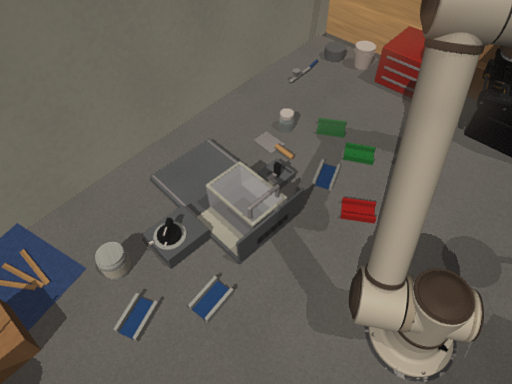

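Both pictures show three blue carriers; the scene pixels are (174,216), (357,212) and (418,236). The look-alikes, which I'll leave alone, are green at (126,211) and (97,247) and red at (198,186). The hood is at (276,215), the catch post at (214,230), and the dial at (361,247). Next I'll write helpers, then look from above.

```bash
cat > h.py <<'E'
from station import r
import numpy as np,cv2
def st():
    s=r.sense();R=np.array(s['ee_rot']);return s,np.array(s['tcp_pos']),R
def ray(c,uv,k=None):
    k=k or r.calibration(c)
    u=cv2.undistortPoints(np.array(uv,float).reshape(-1,1,2),np.array(k['camera_matrix']),np.array(k['D'])).reshape(-1,2)
    T=np.array(k['world_from_camera']);d=np.c_[u[:,0],-u[:,1],-np.ones(len(u))]@T[:3,:3].T
    return T[:3,3],d
def onz(c,uv,z,k=None):
    o,d=ray(c,uv,k);return o+d*((z-o[2])/d[:,2])[:,None]
def proj(c,P,k=None):
    k=k or r.calibration(c);T=np.linalg.inv(np.array(k['world_from_camera']))
    p=np.atleast_2d(P)@T[:3,:3].T+T[:3,3];p=p*[1,-1,-1]
    return cv2.projectPoints(p,np.zeros(3),np.zeros(3),np.array(k['camera_matrix']),np.array(k['D']))[0].reshape(-1,2)
def go(P,jaw=None):
    """shift in tool cm and twist to reach P with jaw axis (tool y) at world angle jaw deg (mod 180)"""
    s,p,R=st();d=R.T@(np.array(P)-p)*100;tw=0
    if jaw is not None:
        a=np.degrees(np.arctan2(R[1,1],R[0,1]));tw=-((jaw-a+90)%180-90)
    print('t',round(s['time_s'],1),'tcp',np.round(p,4),'jaw',np.round(np.degrees(np.arctan2(R[1,1],R[0,1])),1),'j6',round(s['joints'][5],1),'w',round(s['gripper_width'],3),'F',np.round(s['wrist_force'],1),'-> shift',np.round(d,2),'twist',round(tw,1))
E
python3 - <<'E'
from h import *
go([0.50,-0.02,0.45],90)
k=r.calibration('wrist');T=np.array(k['world_from_camera']);s,p,R=st();print(R.T@(T[:3,3]-p),np.round(R.T@T[:3,:3],2),k['camera_matrix'])
E
```

```text
t 1.1 tcp [ 0.1545 -0.6056  0.2226] jaw 104.3 j6 -14.8 w 1.004 F [-0.1 -0.8  0.2] -> shift [-47.95  48.2  -22.75] twist 14.3
[ 8.45247001e-02  8.39465714e-05 -1.62035232e-01] [[-0.    0.95  0.3 ]
 [ 1.    0.   -0.  ]
 [-0.    0.3  -0.95]] [[283.51394318   0.         252.11361431]
 [  0.         283.51394318 192.29598033]
 [  0.           0.           1.        ]]
```

Call:
carry_out([
  [[-2,2,-4],1],
  [[-5,5,-8],3],
  [[-8,8,-12],6],
  [[-12,12,-16],10],
  [[-16,16,-20],14],
  [[-20,20,-22],14],
  [[-24,24,-22.7],14],
  [[-28,28,-22.7],14],
  [[-31,31,-22.7],14],
  [[-34,34,-22.7],14],
  [[-37,37,-22.7],14],
  [[-40,40,-22.7],14],
  [[-43,43,-22.7],14],
  [[-46,46,-22.7],14],
  [[-48,48.2,-22.7],14.3],
  [[-48,48.2,-22.7],14.3],
  [[-48,48.2,-22.7],14.3],
  [[-48,48.2,-22.7],14.3],
])

```text
time_s: 2.9
tcp_pos: [0.5001, -0.0204, 0.4498]
ee_rot: [[-1.0, -0.0, 0.0], [-0.0, 1.0, -0.0], [-0.0, -0.0, -1.0]]
wrist_force: [-0.3, -0.2, 1.2]
gripper_width: 1.004
```

```bash
python3 - <<'E'
from h import *
go([0.50,-0.02,0.45],90)
im=r.capture('wrist');cv2.imwrite('pics/w1.png',cv2.resize(im[:,:,::-1],(800,600)))
np.save('w1.npy',im);import pickle;pickle.dump(r.calibration('wrist'),open('w1.pkl','wb'))
for t in ['carrier1','pad','hood_grip','catch_grip','dial_grip','dial_tip','set_mark']:
    L=[(np.round(d['centre'],4).tolist(),round(d['confidence'],2)) for d in r.place_of('wrist',t)]
    print(t,L,np.round(proj('wrist',[a[0] for a in L])).tolist() if L else '')
E
```

```text
t 2.9 tcp [ 0.5001 -0.0204  0.4498] jaw 90.0 j6 -106.3 w 1.004 F [-0.3 -0.2  1.2] -> shift [ 0.01  0.04 -0.02] twist 0.0
carrier1 [([0.4228, -0.4269, 0.0113], 0.85), ([0.5258, 0.4155, 0.0102], 0.76), ([0.2895, -0.2219, 0.0124], 0.59), ([0.6294, 0.2152, 0.0822], 0.59), ([0.4191, 0.2565, 0.0068], 0.57), ([0.5635, -0.4706, 0.011], 0.56)] [[53.0, 106.0], [455.0, 155.0], [145.0, 32.0], [370.0, 213.0], [388.0, 103.0], [47.0, 173.0]]
pad [] 
hood_grip [([0.4621, 0.0119, 0.1598], 0.84)] [[273.0, 133.0]]
catch_grip [([0.5551, -0.157, 0.0893], 0.71)] [[181.0, 179.0]]
dial_grip [([0.628, 0.2171, 0.0807], 0.78)] [[370.0, 212.0]]
dial_tip [([0.5971, 0.2493, 0.061], 0.82), ([0.6551, -0.2752, 0.0005], 0.73)] [[384.0, 194.0], [142.0, 210.0]]
set_mark [([0.6413, 0.257, 0.0524], 0.41)] [[383.0, 213.0]]
```

View pics/w1.png

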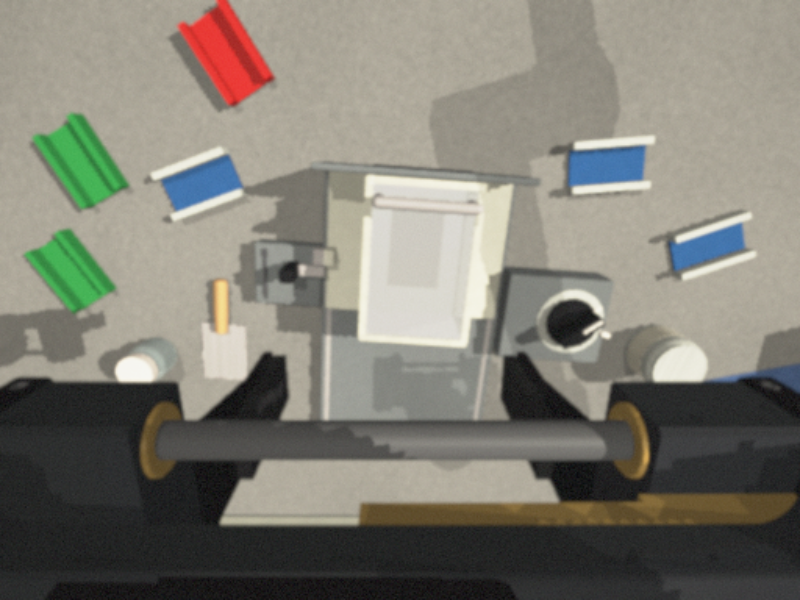

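Three carriers are confirmed at wrist picture (800 px) positions (202,183), (607,165) and (708,245). The box front edge runs (313,165)–(540,182), the catch post is at (290,271), the handle at (427,207), and the dial at (570,322) with its pointer at about (600,325). Next I'll measure the yaws.

```bash
cat > meas.py <<'E'
from h import *
def blues(im,k,z=0.005,amin=200):
    hsv=cv2.cvtColor(im,cv2.COLOR_RGB2HSV);m=((hsv[...,0]>100)&(hsv[...,0]<120)&(hsv[...,1]>140)).astype(np.uint8)
    m=cv2.morphologyEx(m,cv2.MORPH_OPEN,np.ones((3,3),np.uint8))
    n,l,stt,c=cv2.connectedComponentsWithStats(m);out=[]
    for i in range(1,n):
        if stt[i,4]<amin: continue
        v,u=np.where(l==i);P=onz('wrist',np.c_[u,v],z,k)[:,:2]
        (cx,cy),(w,h),a=cv2.minAreaRect((P*1000).astype(np.float32))
        if w<h: w,h,a=h,w,a+90
        out.append((round(cx/1000,4),round(cy/1000,4),round(w),round(h),round((a+90)%180-90,1),c[i].round().tolist()))
    return out
E
python3 - <<'E'
from meas import *
import pickle
im=np.load('w1.npy');k=pickle.load(open('w1.pkl','rb'))
for b in blues(im,k): print(b)
f=.64
def ln(n,a,z):
    P=onz('wrist',np.array(a)*f,z,k);d=P[1]-P[0];print(n,np.round(P[:,:2],4).tolist(),'len',round(np.linalg.norm(d),4),'yaw of y-axis',round(np.degrees(np.arctan2(-d[0],d[1])),2))
ln('panel',[(313,165),(540,182)],.115)
ln('bar',[(375,203),(478,209)],.162)
ln('hoodrear',[(360,341),(467,347)],.122)
ln('hoodleft?',[(366,178),(360,341)],.122)
ln('dialdeck',[(508,268),(609,278)],.05)
ln('bed r',[(328,180),(325,420)],.02)
cv2.imwrite('pics/d1.png',cv2.resize(im[150:260,310:420,::-1],(660,660),interpolation=cv2.INTER_CUBIC)[:600])
E
```

```text
(0.4239, 0.2576, 94, 39, -85.6, [388.0, 106.0])
(0.4449, -0.2768, 94, 39, -71.4, [129.0, 117.0])
(0.5325, 0.4133, 96, 37, -73.8, [452.0, 158.0])
panel [[0.4217, -0.1076], [0.4397, 0.1381]] len 0.2463 yaw of y-axis -4.2
bar [[0.4575, -0.0396], [0.4635, 0.0634]] len 0.1032 yaw of y-axis -3.36
hoodrear [[0.6233, -0.0617], [0.6313, 0.0668]] len 0.1287 yaw of y-axis -3.59
hoodleft? [[0.435, -0.0505], [0.6233, -0.0617]] len 0.1886 yaw of y-axis -93.38
dialdeck [[0.5513, 0.1277], [0.565, 0.2617]] len 0.1347 yaw of y-axis -5.82
bed r [[0.4415, -0.1059], [0.798, -0.1273]] len 0.3571 yaw of y-axis -93.45
```

View pics/d1.png

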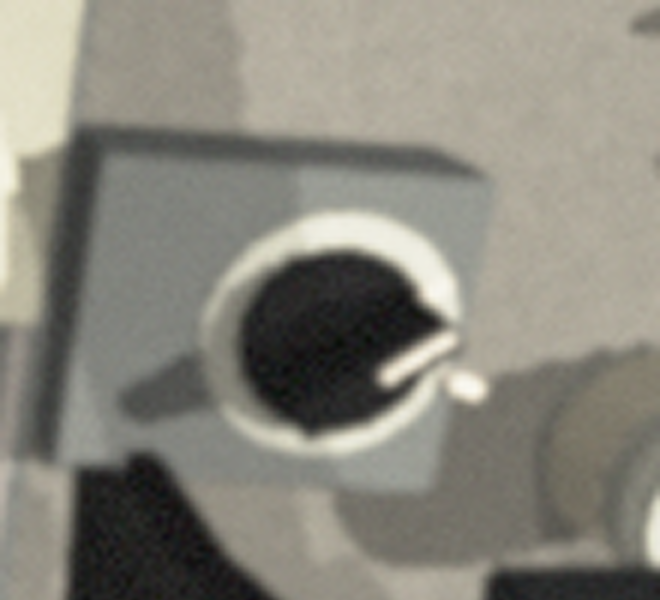

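```bash
python3 - <<'E'
from h import *
go([0.555,-0.157,0.20],-3.5)
E
```

```text
t 3.3 tcp [ 0.5002 -0.0205  0.4498] jaw 90.0 j6 -106.3 w 1.0 F [0.2 0.8 0.7] -> shift [ -5.48 -13.65  24.98] twist -86.5
```

Call:
carry_out([
  [[-1,-2.5,2],-8],
  [[-2,-5,4],-16],
  [[-3,-7.5,6],-24],
  [[-4,-10,8],-32],
  [[-5,-12,10],-40],
  [[-5.5,-13.6,13],-48],
  [[-5.5,-13.6,16],-56],
  [[-5.5,-13.6,19],-64],
  [[-5.5,-13.6,21],-72],
  [[-5.5,-13.6,23],-80],
  [[-5.5,-13.6,24],-86.5],
  [[-5.5,-13.6,25],-86.5],
  [[-5.5,-13.6,25],-86.5],
  [[-5.5,-13.6,25],-86.5],
  [[-5.5,-13.6,25],-86.5],
])

```text
time_s: 4.8
tcp_pos: [0.5558, -0.1566, 0.2007]
ee_rot: [[-0.063, -0.998, 0.002], [-0.998, 0.063, -0.0], [-0.0, -0.002, -1.0]]
wrist_force: [0.2, 0.7, 0.1]
gripper_width: 1.0
```

```bash
python3 - <<'E'
from h import *
im=r.capture('wrist')
L=r.place_of('wrist','catch_grip');print([(np.round(d['centre'],4),d['confidence'],proj('wrist',d['centre'])) for d in L])
go([0.555,-0.157,0.058],-3.5)
cv2.imwrite('pics/w2.png',im[:,:,::-1])
E
```

```text
[(array([ 0.5539, -0.1554,  0.0868]), 0.72, array([[253.8929452 , 189.44251255]]))]
t 4.9 tcp [ 0.5557 -0.1565  0.2007] jaw 176.4 j6 -3.9 w 1.002 F [ 0.2 -0.7 -0. ] -> shift [ 0.05  0.09 14.27] twist -0.1
```

View pics/w2.png

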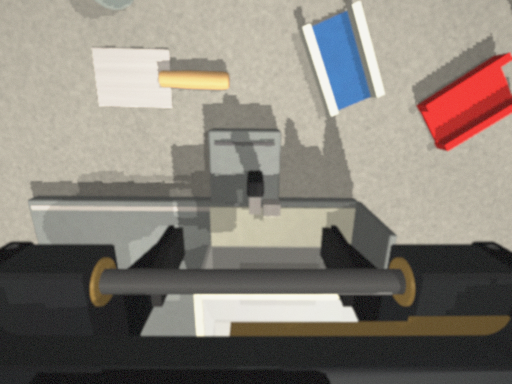

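The post is at (255,185), midway between the fingers. Descend and grip.

Call:
carry_out([
  [[0,0.1,3],0],
  [[0,0.1,6],0],
  [[0,0.1,9],0],
  [[0,0.1,11.5],0],
  [[0,0.1,13.2],0],
  [[0,0.1,14.2],0],
  [[0,0.1,14.2],0],
  [[0,0.1,14.2],0],
])

```text
time_s: 5.7
tcp_pos: [0.5558, -0.1566, 0.0595]
ee_rot: [[-0.062, -0.998, 0.004], [-0.998, 0.062, -0.0], [0.0, -0.004, -1.0]]
wrist_force: [0.7, 0.1, -0.2]
gripper_width: 0.995
```

Call:
carry_out([
  [[0,0,0],0],
  [[0,0,0],0],
  [[0,0,0],0],
  [[0,0,0],0],
  [[0,0,0],0],
  [[0,0,0],0],
  [[0,0,0],0],
  [[0,0,0],0],
  [[0,0,0],0],
  [[0,0,0],0],
], gripper=-1)

```text
time_s: 6.7
tcp_pos: [0.5533, -0.1565, 0.0592]
ee_rot: [[-0.063, -0.998, -0.002], [-0.998, 0.063, 0.0], [-0.0, 0.002, -1.0]]
wrist_force: [-5.5, 2.0, 3.5]
gripper_width: 0.205
```

Call:
carry_out([
  [[0.4,0,0],0],
  [[0.8,0,0],0],
  [[1.2,0,0],0],
  [[1.6,0,0],0],
  [[2,0,0],0],
  [[2.4,0,0],0],
  [[2.8,0,0],0],
  [[3.1,0,0],0],
  [[3.2,0,0],0],
  [[3.2,0,0],0],
  [[3.2,0,0],0],
])

```text
time_s: 7.8
tcp_pos: [0.5511, -0.1864, 0.0591]
ee_rot: [[-0.063, -0.998, -0.002], [-0.998, 0.063, 0.003], [-0.003, 0.002, -1.0]]
wrist_force: [-2.8, 12.5, 4.6]
gripper_width: 0.203
```

Call:
carry_out([
  [[0,0,0],0],
  [[0,0,0],0],
  [[0,0,0],0],
  [[0,0,0],0],
  [[0,0,0],0],
  [[0,0,0],0],
  [[0,0,-1],0],
  [[0,0,-4],0],
  [[0,0,-8],0],
  [[0,0,-12],0],
  [[0,0,-15],0],
  [[0,0,-18],0],
  [[-4,2,-18],0],
  [[-8,4,-18],0],
  [[-12,6,-18],0],
  [[-16,8.5,-18],0],
  [[-19.2,10.1,-18],0],
  [[-19.2,10.1,-18],0],
  [[-19.2,10.1,-18],0],
  [[-19.2,10.1,-18],0],
], gripper=1)

```text
time_s: 9.8
tcp_pos: [0.4632, 0.0107, 0.2403]
ee_rot: [[-0.064, -0.998, -0.001], [-0.998, 0.064, 0.003], [-0.003, 0.002, -1.0]]
wrist_force: [0.2, -0.2, -0.8]
gripper_width: 1.001
```

```bash
python3 - <<'E'
from h import *
im=r.capture('wrist')
for t in ['hood_grip','catch_grip']:
    L=r.place_of('wrist',t);print(t,[(np.round(d['centre'],4),d['confidence'],proj('wrist',d['centre'])) for d in L])
go([0.4615,0.012,0.145],-3.5)
E
```

```text
hood_grip [(array([0.4635, 0.0135, 0.1597]), 0.69, array([[251.55862859, 202.49688047]]))]
catch_grip []
t 9.9 tcp [0.4632 0.0103 0.2398] jaw 176.3 j6 -24.9 w 0.997 F [ 0.1  0.5 -0.5] -> shift [-0.14  0.15  9.48] twist -0.2
```

Call:
carry_out([
  [[0,0.1,3],0],
  [[0,0.1,6],0],
  [[0,0.1,8],0],
  [[0,0.1,9],0],
  [[0,0.1,9.5],0],
  [[0,0.1,9.5],0],
  [[0,0.1,9.5],0],
])

```text
time_s: 10.65
tcp_pos: [0.4628, 0.0106, 0.1456]
ee_rot: [[-0.065, -0.998, -0.001], [-0.998, 0.065, 0.003], [-0.003, 0.001, -1.0]]
wrist_force: [-0.1, 0.3, 0.3]
gripper_width: 1.0
```

Call:
carry_out([
  [[0,0,0],0],
  [[0,0,0],0],
  [[0,0,0],0],
  [[0,0,0],0],
  [[0,0,0],0],
  [[0,0,0],0],
  [[0,0,0],0],
  [[0,0,0],0],
  [[0,0,0],0],
  [[0,0,0],0],
], gripper=-1)

```text
time_s: 11.65
tcp_pos: [0.4621, 0.0106, 0.1455]
ee_rot: [[-0.065, -0.998, -0.002], [-0.998, 0.065, 0.003], [-0.003, 0.002, -1.0]]
wrist_force: [-3.4, 2.4, 2.1]
gripper_width: 0.171
```

Call:
carry_out([
  [[0,-0.5,0],0],
  [[0,-1.5,0],0],
  [[0,-3,0],0],
  [[0,-4.5,0],0],
  [[0,-6,0],0],
  [[0,-7.5,0],0],
  [[0,-9,0],0],
  [[0,-10.5,0],0],
  [[0,-12,0],0],
  [[0,-13.5,0],0],
  [[0,-15,0],0],
  [[0,-16.5,0],0],
  [[0,-18,0],0],
  [[0,-19,0],0],
  [[0,-19.8,0],0],
  [[0,-20.2,0],0],
  [[0,-20.3,0],0],
  [[0,-20.3,0],0],
  [[0,-20.3,0],0],
])

```text
time_s: 13.55
tcp_pos: [0.659, -0.0034, 0.1453]
ee_rot: [[-0.066, -0.998, -0.015], [-0.998, 0.066, 0.001], [-0.0, 0.015, -1.0]]
wrist_force: [-15.2, -0.8, 11.6]
gripper_width: 0.126
```

Call:
carry_out([
  [[0,-0.4,0],0],
  [[0,-0.7,0],0],
  [[0,-0.7,0],0],
  [[0,-0.7,0],0],
])

```text
time_s: 13.95
tcp_pos: [0.6588, -0.0035, 0.1452]
ee_rot: [[-0.066, -0.997, -0.032], [-0.998, 0.066, 0.001], [0.001, 0.032, -0.999]]
wrist_force: [-19.2, 3.9, 13.7]
gripper_width: 0.129
```

Call:
carry_out([
  [[0,0,0],0],
  [[0,0,0],0],
  [[0,0,0],0],
  [[0,0,0],0],
  [[0,0,0],0],
  [[0,0,0],0],
  [[0,0,-2],0],
  [[0,0,-5],0],
  [[0,0,-9],8],
  [[0,2,-13],16],
  [[0,4,-17],24],
  [[0,6,-20],32],
  [[0,8,-23],40],
  [[0,10,-26],48],
  [[0,12,-28],56],
  [[0,12,-28],64],
  [[0,12,-28],72],
  [[0,12,-28],80],
  [[0,12,-28],86],
  [[0,12,-28],86],
], gripper=1)

```text
time_s: 15.95
tcp_pos: [0.5482, 0.0042, 0.429]
ee_rot: [[-0.999, -0.004, -0.032], [-0.004, 1.0, 0.001], [0.032, 0.001, -0.999]]
wrist_force: [0.1, -0.4, -0.2]
gripper_width: 0.999
```

```bash
python3 - <<'E'
from meas import *
go([0.54,0,0.42],86.3)
im=r.capture('wrist');k=r.calibration('wrist')
for b in blues(im,k): print(b)
for t in ['pad','hood_grip','catch_grip','dial_grip','dial_tip','set_mark','carrier1']:
    L=r.place_of('wrist',t);print(t,[(np.round(d['centre'],4).tolist(),round(d['confidence'],2)) for d in L])
np.save('w3.npy',im);import pickle;pickle.dump(k,open('w3.pkl','wb'))
cv2.imwrite('pics/w3.png',cv2.resize(im[:,:,::-1],(800,600)))
E
```

```text
t 15.9 tcp [0.5482 0.0042 0.429 ] jaw 90.2 j6 -106.9 w 0.999 F [ 0.1 -0.4 -0.2] -> shift [ 0.79 -0.42  0.93] twist 3.9
(0.4221, 0.2572, 94, 39, -85.8, [381.0, 88.0])
(0.4449, -0.2768, 94, 38, -71.0, [110.0, 98.0])
(0.5295, 0.4131, 95, 37, -71.2, [450.0, 144.0])
pad [([0.5285, 0.0089, 0.02], 0.93), ([0.4208, 0.2586, 0.0091], 0.43)]
hood_grip [([0.6619, -0.0038, 0.1599], 0.92), ([0.6252, 0.2166, 0.083], 0.6)]
catch_grip [([0.5534, -0.1873, 0.0873], 0.87), ([0.6558, -0.2722, -0.0007], 0.71), ([0.6398, 0.2572, 0.054], 0.36)]
dial_grip [([0.6279, 0.2182, 0.0826], 0.64)]
dial_tip [([0.6027, 0.2529, 0.061], 0.88)]
set_mark [([0.6412, 0.257, 0.0563], 0.47)]
carrier1 [([0.4212, -0.4291, 0.0125], 0.97), ([0.2892, -0.2215, 0.0119], 0.95), ([0.444, -0.2745, 0.0097], 0.86), ([0.4193, 0.2526, 0.0062], 0.81), ([0.5272, 0.4154, 0.0088], 0.8), ([0.564, -0.4735, 0.0102], 0.56), ([0.6546, -0.2754, -0.0044], 0.42)]
```

View pics/w3.png

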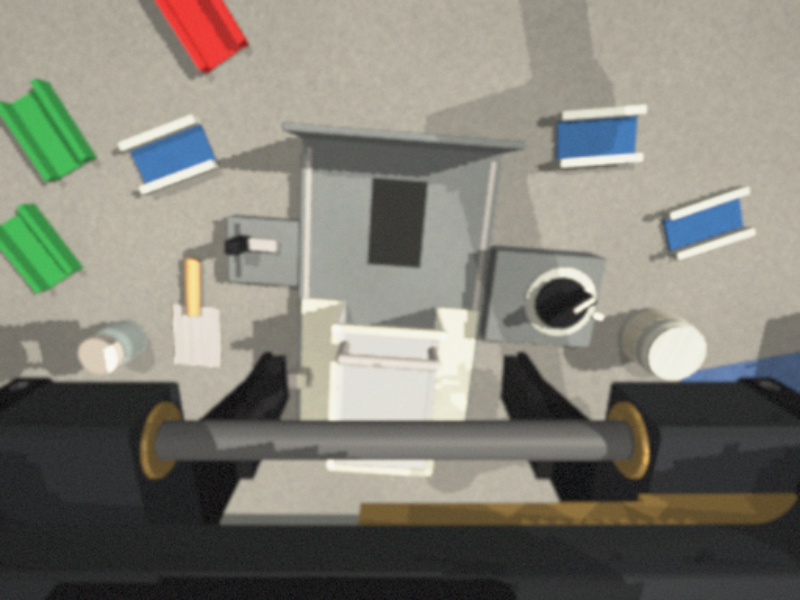

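The hood is open with its front edge at about row 328, the catch is drawn with its post at (237,245), and the dark pad is at (397,222). Pushing against the hood stop left the tool leaning 1.8°. I'll undo that with a mild reverse push on the fixed front panel using closed fingers.

Call:
carry_out([
  [[1,0.3,4],0],
  [[2,0.3,8],0],
  [[3,0.3,12],0],
  [[4,0.3,16],0],
  [[5,0.3,20],0],
  [[6,0.3,24],0],
  [[7,0.3,28],0],
  [[7.2,0.3,31],0],
  [[7.2,0.3,33],0],
  [[7.2,0.3,34.1],0],
  [[7.2,0.3,34.1],0],
  [[7.2,0.3,34.1],0],
  [[7.2,0.3,34.1],0],
], gripper=-1)

```text
time_s: 17.65
tcp_pos: [0.4663, 0.0074, 0.0916]
ee_rot: [[-1.0, -0.005, -0.029], [-0.005, 1.0, 0.002], [0.029, 0.002, -1.0]]
wrist_force: [-0.6, -0.6, 0.5]
gripper_width: 0.011
```

Call:
carry_out([
  [[0.5,0,0],0],
  [[1,0,0],0],
  [[1.5,0,0],0],
  [[2,0,0],0],
  [[2.3,0,0],0],
  [[2.6,0,0],0],
  [[2.6,0,0],0],
  [[2.6,0,0],0],
])

```text
time_s: 18.45
tcp_pos: [0.4457, 0.0083, 0.0936]
ee_rot: [[-1.0, -0.006, -0.017], [-0.007, 1.0, 0.003], [0.017, 0.004, -1.0]]
wrist_force: [10.6, -2.9, -7.2]
gripper_width: 0.005
```

Call:
carry_out([
  [[0.4,0,0],0],
  [[0.8,0,0],0],
  [[0.8,0,0],0],
  [[0.8,0,0],0],
])

```text
time_s: 18.85
tcp_pos: [0.4458, 0.0098, 0.0953]
ee_rot: [[-1.0, -0.009, 0.001], [-0.009, 1.0, 0.007], [-0.001, 0.007, -1.0]]
wrist_force: [16.7, -4.7, -11.2]
gripper_width: 0.007
```

Call:
carry_out([
  [[-0.5,0,0],0],
  [[-2,0,0],0],
  [[-3,0,0],0],
  [[-3,0,0],0],
  [[-3,0,0],0],
])

```text
time_s: 19.35
tcp_pos: [0.4751, 0.01, 0.095]
ee_rot: [[-1.0, -0.009, -0.001], [-0.009, 1.0, 0.006], [0.001, 0.006, -1.0]]
wrist_force: [-0.1, -0.6, -0.2]
gripper_width: 0.003
```

```bash
python3 - <<'E'
from meas import *
import pickle
im=np.load('w3.npy');k=pickle.load(open('w3.pkl','rb'))
g=im.max(2);m=(g<62).astype(np.uint8);m[:, :225]=0;m[:,285:]=0;m[:100]=0;m[190:]=0
n,l,s,c=cv2.connectedComponentsWithStats(m);i=1+np.argmax(s[1:,4]);v,u=np.where(l==i)
P=onz('wrist',np.c_[u,v],.02,k)[:,:2];print(s[i],cv2.minAreaRect((P*1000).astype(np.float32)))
go([0.423,0.2575,0.20],4.2)
E
```

```text
[ 237  116   35   53 1070] ((529.1343994140625, 7.314922332763672), (62.669132232666016, 102.01760864257812), 85.45210266113281)
t 19.4 tcp [0.4751 0.01   0.095 ] jaw 90.5 j6 -109.7 w 0.003 F [-0.1 -0.6 -0.2] -> shift [  5.    24.86 -10.34] twist 86.3
```

Call:
carry_out([
  [[0,0,-3],0],
  [[0,0,-7],-8],
  [[0,1,-11],-16],
  [[0,3,-14],-24],
  [[0,6,-14],-32],
  [[1,9,-14],-40],
  [[2,12,-14],-48],
  [[3,15,-14],-56],
  [[4,18,-14],-64],
  [[5,21,-14],-72],
  [[5,24,-13],-80],
  [[5,24.9,-12],-88],
  [[5,24.9,-11],-93.7],
  [[5,24.9,-10.3],-93.7],
  [[5,24.9,-10.3],-93.7],
  [[5,24.9,-10.3],-93.7],
], gripper=1)

```text
time_s: 20.95
tcp_pos: [0.423, 0.2574, 0.1999]
ee_rot: [[0.071, -0.997, -0.001], [-0.997, -0.071, 0.006], [-0.006, 0.0, -1.0]]
wrist_force: [-0.0, -0.4, 0.5]
gripper_width: 1.004
```

```bash
python3 - <<'E'
from meas import *
im=r.capture('wrist');k=r.calibration('wrist')
for b in blues(im,k): print(b)
go([0.423,0.2575,0.006],4.2)
cv2.imwrite('pics/w4.png',im[:,:,::-1])
E
```

```text
(0.423, 0.2581, 95, 42, -85.3, [252.0, 167.0])
t 21.0 tcp [0.4232 0.2576 0.2001] jaw -175.9 j6 -45.7 w 1.001 F [0.  0.4 0.3] -> shift [ 0.14  0.02 19.41] twist -0.1
```

View pics/w4.png

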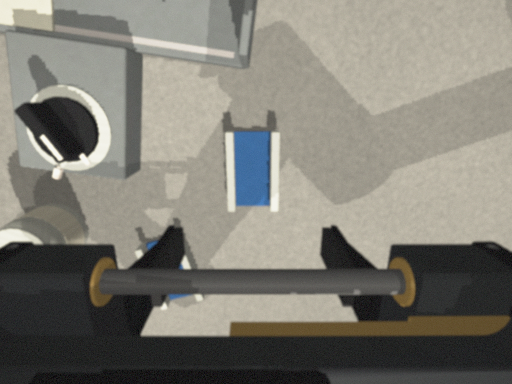

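The blue carrier at (252,168) is centred between the fingers and nothing is in the way. Descend and grip.

Call:
carry_out([
  [[0,0,4],-0.5],
  [[0,0,8],-0.5],
  [[0,0,12],-0.5],
  [[0,0,15],-0.5],
  [[0,0,17.5],-0.5],
  [[0,0,18.8],-0.5],
  [[0,0,19.3],-0.5],
  [[0,0,19.3],-0.5],
  [[0,0,19.3],-0.5],
])

```text
time_s: 21.9
tcp_pos: [0.4238, 0.2595, 0.0081]
ee_rot: [[0.08, -0.997, 0.001], [-0.997, -0.08, 0.008], [-0.008, -0.002, -1.0]]
wrist_force: [-0.7, 0.0, 0.5]
gripper_width: 0.996
```

Call:
carry_out([
  [[0,0,0],0],
  [[0,0,0],0],
  [[0,0,0],0],
  [[0,0,0],0],
  [[0,0,0],0],
  [[0,0,0],0],
  [[0,0,0],0],
], gripper=-1)

```text
time_s: 22.6
tcp_pos: [0.4236, 0.2595, 0.0085]
ee_rot: [[0.08, -0.997, 0.001], [-0.997, -0.08, 0.008], [-0.008, -0.002, -1.0]]
wrist_force: [-2.6, -0.0, 5.5]
gripper_width: 0.734
```

```bash
python3 - <<'E'
from meas import *
go([0.529,0.0075,0.20],86.2)
E
```

```text
t 22.6 tcp [0.4236 0.2595 0.0085] jaw -175.4 j6 -45.1 w 0.734 F [-2.6 -0.   5.5] -> shift [ 25.81  -8.51 -19.35] twist -81.6
```

Call:
carry_out([
  [[0,0,-2],0],
  [[0,0,-6],0],
  [[0,0,-10],0],
  [[0,0,-14],8],
  [[2,0,-17],16],
  [[5,-1,-19],24],
  [[8,-2,-19],32],
  [[11,-3,-19],40],
  [[14,-4,-19],48],
  [[17,-5.5,-19],56],
  [[20,-7,-19],64],
  [[23,-8,-19],72],
  [[25,-8.5,-19],80],
  [[25.9,-8.7,-19],88],
  [[25.9,-8.7,-19],96],
  [[25.9,-8.7,-19],98.4],
  [[25.9,-8.7,-19],98.4],
  [[25.9,-8.7,-19],98.4],
])

```text
time_s: 24.4
tcp_pos: [0.5306, 0.0067, 0.1958]
ee_rot: [[-0.998, 0.065, -0.0], [0.065, 0.998, 0.008], [0.001, 0.008, -1.0]]
wrist_force: [-0.6, -0.3, -2.4]
gripper_width: 0.733
```

```bash
python3 - <<'E'
from meas import *
go([0.5307,0.008,0.029],86.2)
im=r.capture('wrist');k=r.calibration('wrist');cv2.imwrite('pics/w5.png',im[:,:,::-1])
for b in blues(im,k): print(b)
E
```

```text
t 24.4 tcp [0.5306 0.0067 0.1958] jaw 86.2 j6 -111.5 w 0.733 F [-0.6 -0.3 -2.4] -> shift [-1.000e-02 -0.000e+00  1.668e+01] twist 0.0
(0.4407, -0.2673, 80, 42, -73.7, [23.0, 112.0])
(0.5942, 0.0042, 153, 94, -3.9, [252.0, 210.0])
```

View pics/w5.png

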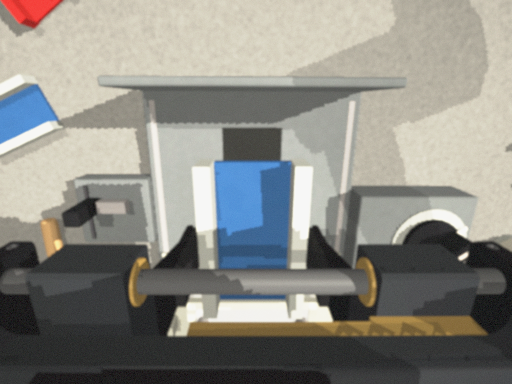

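The carrier sits square over the pad; the panel edge is level at row 82 and the pad edges at columns 223–281 are symmetric about it. Lower it.

Call:
carry_out([
  [[0,0,4],0],
  [[0,0,8],0],
  [[0,0,12],0],
  [[0,0,14.5],0],
  [[0,0,16],0],
  [[0,0,16.6],0],
  [[0,0,16.8],0],
  [[0,0,16.8],0],
  [[0,0,16.8],0],
])

```text
time_s: 25.35
tcp_pos: [0.5316, 0.0084, 0.0287]
ee_rot: [[-0.998, 0.065, 0.002], [0.065, 0.998, 0.009], [-0.002, 0.009, -1.0]]
wrist_force: [0.6, -0.1, -2.2]
gripper_width: 0.738
```

Call:
carry_out([
  [[0,0,0],0],
  [[0,0,0],0],
  [[0,0,0],0],
  [[0,0,0],0],
  [[0,0,0],0],
  [[0,0,-1],0],
  [[0,0,-4],0],
  [[0,0,-8],0],
  [[0,0,-12],0],
  [[0,0,-16],0],
  [[0,0,-20],0],
  [[0,0,-20],0],
  [[0,0,-20],0],
], gripper=1)

```text
time_s: 26.65
tcp_pos: [0.5313, 0.0069, 0.2304]
ee_rot: [[-0.998, 0.065, 0.006], [0.065, 0.998, 0.01], [-0.005, 0.01, -1.0]]
wrist_force: [-0.7, -0.2, 0.3]
gripper_width: 0.999
```

```bash
python3 - <<'E'
from meas import *
im=r.capture('wrist');k=r.calibration('wrist');cv2.imwrite('pics/w6.png',im[:,:,::-1])
for b in blues(im,k,.025): print(b)
for b in blues(im,k,.005): print(b)
go([0.531,0.4135,0.20],18.5)
E
```

```text
(0.4437, -0.2606, 91, 39, -71.2, [33.0, 113.0])
(0.5283, 0.0082, 96, 41, -4.2, [252.0, 165.0])
(0.4435, -0.2754, 96, 41, -71.2, [33.0, 113.0])
(0.5328, 0.0081, 101, 43, -4.2, [252.0, 165.0])
t 26.7 tcp [0.5305 0.0067 0.2289] jaw 86.3 j6 -111.5 w 0.999 F [ 0.6  0.4 -0.1] -> shift [ 2.61 40.57  3.27] twist 67.8
```

Call:
carry_out([
  [[0,2,0],-8],
  [[0,5,0],-16],
  [[0,9,0],-24],
  [[0.5,13,0],-32],
  [[1,17,0],-40],
  [[1,21,0],-48],
  [[1.5,25,0],-56],
  [[2,29,0],-64],
  [[2,33,0],-72],
  [[2.5,36,0],-80],
  [[2.6,39,1],-88],
  [[2.6,40.6,2],-96],
  [[2.6,40.6,3.2],-104],
  [[2.6,40.6,3.2],-112],
  [[2.6,40.6,3.2],-112.2],
  [[2.6,40.6,3.2],-112.2],
  [[2.6,40.6,3.2],-112.2],
])

```text
time_s: 28.4
tcp_pos: [0.531, 0.4136, 0.2004]
ee_rot: [[0.315, -0.949, 0.002], [-0.949, -0.315, 0.009], [-0.008, -0.005, -1.0]]
wrist_force: [0.4, 1.0, -0.9]
gripper_width: 0.999
```

```bash
python3 - <<'E'
from meas import *
im=r.capture('wrist');k=r.calibration('wrist');cv2.imwrite('pics/w7.png',im[:,:,::-1])
B=blues(im,k);print(B)
for b in B: go([b[0],b[1],0.006],b[4]+90)
E
```

```text
[(0.5278, 0.4135, 95, 41, -70.1, [255.0, 168.0])]
t 28.4 tcp [0.5311 0.4136 0.2006] jaw -161.6 j6 -33.1 w 1.002 F [ 0.  -0.4 -0.1] -> shift [ 0.06  0.42 19.46] twist -1.5
```

View pics/w7.png

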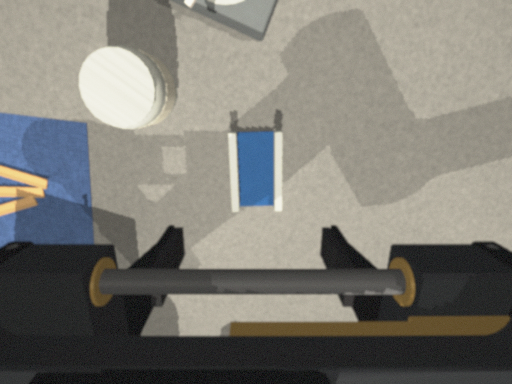

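The carrier is at (256,168) and the tin at (120,88) is well clear. Descend with the small correction.

Call:
carry_out([
  [[0,0.3,4],-1.5],
  [[0,0.3,8],-1.5],
  [[0,0.3,12],-1.5],
  [[0,0.3,15],-1.5],
  [[0,0.3,17.5],-1.5],
  [[0,0.3,18.8],-1.5],
  [[0,0.3,19.3],-1.5],
  [[0,0.3,19.3],-1.5],
  [[0,0.3,19.3],-1.5],
])

```text
time_s: 29.35
tcp_pos: [0.5295, 0.4153, 0.0093]
ee_rot: [[0.34, -0.94, 0.004], [-0.94, -0.34, 0.011], [-0.009, -0.008, -1.0]]
wrist_force: [0.2, 0.6, 1.2]
gripper_width: 0.998
```

Call:
carry_out([
  [[0,0,0],0],
  [[0,0,0],0],
  [[0,0,0],0],
  [[0,0,0],0],
  [[0,0,0],0],
  [[0,0,0],0],
  [[0,0,0],0],
], gripper=-1)

```text
time_s: 30.05
tcp_pos: [0.5292, 0.4151, 0.0097]
ee_rot: [[0.34, -0.94, 0.004], [-0.94, -0.34, 0.011], [-0.009, -0.007, -1.0]]
wrist_force: [-3.2, -1.2, 5.8]
gripper_width: 0.729
```

```bash
python3 - <<'E'
from meas import *
go([0.529,0.008,0.20],86.0)
s,p,R=st();print('carrier in tool x mm',(R.T@(np.array([.5278,.4135,p[2]])-p))*1000)
E
```

```text
t 30.1 tcp [0.5292 0.4151 0.0097] jaw -160.1 j6 -31.7 w 0.729 F [-3.2 -1.2  5.8] -> shift [ 38.11  13.72 -19.47] twist -66.1
carrier in tool x mm [ 0.99764864  1.90043468 -0.02266086]
```

Call:
carry_out([
  [[0,0,-2],0],
  [[0,0,-6],0],
  [[0,0,-10],0],
  [[0,0,-14],4],
  [[2,0.5,-17],8],
  [[5,2,-19.5],16],
  [[9,3,-19.5],24],
  [[13,4.5,-19.5],32],
  [[17,6,-19.5],40],
  [[21,7.5,-19.5],48],
  [[25,9,-19.5],56],
  [[29,10.5,-19.5],64],
  [[33,12,-19.5],72],
  [[36,13,-19.5],80],
  [[38.1,13.7,-19.5],88],
  [[38.1,13.7,-19.5],96],
  [[38.1,13.7,-19.5],104],
  [[38.1,13.7,-19.5],112],
  [[38.1,13.7,-19.5],113.9],
  [[38.1,13.7,-19.5],113.9],
])

```text
time_s: 32.05
tcp_pos: [0.5293, 0.0081, 0.1997]
ee_rot: [[-0.998, 0.07, 0.004], [0.07, 0.997, 0.011], [-0.003, 0.011, -1.0]]
wrist_force: [0.3, -0.4, -0.5]
gripper_width: 0.73
```

```bash
python3 - <<'E'
from meas import *
go([0.5295,0.008,0.0517],86.0)
E
```

```text
t 32.0 tcp [0.5293 0.0081 0.1997] jaw 86.0 j6 -111.9 w 0.73 F [ 0.3 -0.4 -0.5] -> shift [ 0.02 -0.17 14.8 ] twist -0.0
```

Call:
carry_out([
  [[0,-0.1,4],0],
  [[0,-0.2,8],0],
  [[0,-0.2,11],0],
  [[0,-0.2,13],0],
  [[0,-0.2,14.2],0],
  [[0,-0.2,14.8],0],
  [[0,-0.2,14.9],0],
  [[0,-0.2,14.9],0],
  [[0,-0.2,14.9],0],
])

```text
time_s: 32.95
tcp_pos: [0.5305, 0.0079, 0.0516]
ee_rot: [[-0.998, 0.07, 0.006], [0.07, 0.997, 0.011], [-0.005, 0.012, -1.0]]
wrist_force: [-0.0, 0.2, 0.8]
gripper_width: 0.731
```

Call:
carry_out([
  [[0,0,0],0],
  [[0,0,0],0],
  [[0,0,0],0],
  [[0,0,0],0],
  [[0,0,0],0],
  [[0,0,-1],0],
  [[0,0,-4],0],
  [[0,0,-8],0],
  [[0,0,-12],0],
  [[0,0,-16],0],
  [[0,0,-18],0],
  [[0,0,-18],0],
  [[0,0,-18],0],
], gripper=1)

```text
time_s: 34.25
tcp_pos: [0.5291, 0.0059, 0.232]
ee_rot: [[-0.998, 0.07, 0.007], [0.07, 0.997, 0.012], [-0.006, 0.013, -1.0]]
wrist_force: [0.1, -0.0, -1.4]
gripper_width: 1.003
```

```bash
python3 - <<'E'
from meas import *
im=r.capture('wrist');k=r.calibration('wrist');cv2.imwrite('pics/w8.png',im[:,:,::-1])
for b in blues(im,k,.047): print(b)
for b in blues(im,k,.005): print(b)
go([0.445,-0.277,0.20],19)
E
```

```text
(0.4431, -0.245, 87, 36, -72.5, [34.0, 116.0])
(0.5271, 0.008, 97, 41, -4.1, [252.0, 168.0])
(0.443, -0.276, 97, 41, -72.5, [34.0, 116.0])
(0.5372, 0.0077, 109, 46, -4.1, [252.0, 168.0])
t 34.3 tcp [0.5286 0.0058 0.2309] jaw 86.0 j6 -111.7 w 0.996 F [ 0.1 -0.  -0.7] -> shift [  6.37 -28.83   2.73] twist 67.0
```

View pics/w8.png

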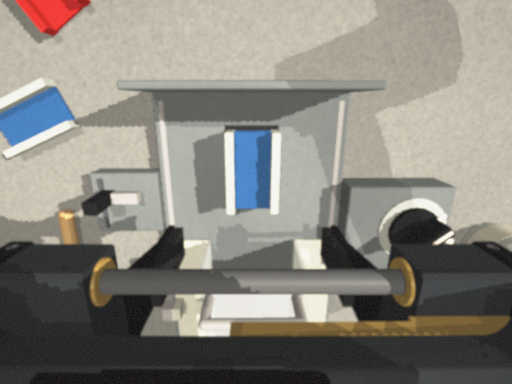

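The second carrier is on the stack, square at (252,168). On to the third.

Call:
carry_out([
  [[1,-3,0],8],
  [[2,-7,0],16],
  [[3,-11,0],24],
  [[4,-15,0],32],
  [[5,-19,0],40],
  [[6,-23,0],48],
  [[6.4,-27,1],56],
  [[6.4,-28.8,2],64],
  [[6.4,-28.8,2.7],68],
  [[6.4,-28.8,2.7],68],
  [[6.4,-28.8,2.7],68],
  [[6.4,-28.8,2.7],68],
])

```text
time_s: 35.5
tcp_pos: [0.4449, -0.2763, 0.2003]
ee_rot: [[-0.311, 0.951, 0.004], [0.951, 0.31, 0.011], [0.01, 0.008, -1.0]]
wrist_force: [-0.4, -0.3, -0.2]
gripper_width: 1.0
```

```bash
python3 - <<'E'
from meas import *
im=r.capture('wrist');k=r.calibration('wrist');cv2.imwrite('pics/w9.png',im[:,:,::-1])
B=blues(im,k);print(B)
for b in B: go([b[0],b[1],0.008],b[4]+90)
E
```

```text
[(0.4462, -0.2764, 94, 41, -71.0, [252.0, 170.0])]
t 35.5 tcp [ 0.445  -0.2763  0.2005] jaw 18.1 j6 -147.0 w 1.001 F [ 0.4 -0.8  0.2] -> shift [-0.23 -0.04 19.25] twist -0.9
```

View pics/w9.png

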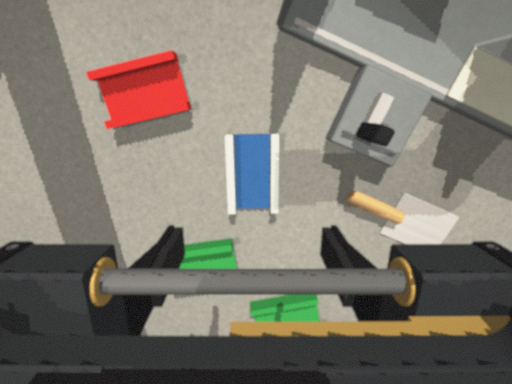

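The carrier is at (252,170), with the post at (376,132) and the red and green look-alikes clear. Descend and grip.

Call:
carry_out([
  [[-0.2,0,4],-0.9],
  [[-0.2,0,8],-0.9],
  [[-0.2,0,12],-0.9],
  [[-0.2,0,15],-0.9],
  [[-0.2,0,17.5],-0.9],
  [[-0.2,0,18.8],-0.9],
  [[-0.2,0,19.2],-0.9],
  [[-0.2,0,19.2],-0.9],
  [[-0.2,0,19.2],-0.9],
])

```text
time_s: 36.45
tcp_pos: [0.4475, -0.2761, 0.0096]
ee_rot: [[-0.326, 0.945, 0.007], [0.945, 0.326, 0.011], [0.008, 0.01, -1.0]]
wrist_force: [0.8, -0.3, 0.1]
gripper_width: 1.003
```

Call:
carry_out([
  [[0,0,0],0],
  [[0,0,0],0],
  [[0,0,0],0],
  [[0,0,0],0],
  [[0,0,0],0],
  [[0,0,0],0],
  [[0,0,0],0],
], gripper=-1)

```text
time_s: 37.15
tcp_pos: [0.4474, -0.2761, 0.0099]
ee_rot: [[-0.326, 0.945, 0.007], [0.945, 0.326, 0.011], [0.008, 0.01, -1.0]]
wrist_force: [-2.0, -0.4, 6.1]
gripper_width: 0.732
```

```bash
python3 - <<'E'
from meas import *
s,p,R=st();c=R.T@(np.array([.4462,-.2764,p[2]])-p);print('carrier in tool mm',c*1000)
go([0.5285+c[0],0.008,0.20],86.0)
E
```

```text
carrier in tool mm [ 0.14181952 -1.20769236 -0.01052183]
t 37.1 tcp [ 0.4474 -0.2761  0.0099] jaw 19.0 j6 -145.6 w 0.732 F [-2.  -0.4  6.1] -> shift [ 24.36  17.13 -18.66] twist -67.0
```

Call:
carry_out([
  [[0,0,-2],0],
  [[0,0,-6],0],
  [[0,0,-10],0],
  [[0,0,-14],0],
  [[2,1,-17],-8],
  [[5,3,-18.7],-16],
  [[8,5,-18.7],-24],
  [[11,7.5,-18.7],-32],
  [[14,10,-18.7],-40],
  [[17,12.5,-18.7],-48],
  [[20,15,-18.7],-56],
  [[23,16.5,-18.7],-64],
  [[24.4,17.1,-18.7],-67],
  [[24.4,17.1,-18.7],-67],
  [[24.4,17.1,-18.7],-67],
  [[24.4,17.1,-18.7],-67],
])

```text
time_s: 38.75
tcp_pos: [0.5278, 0.0073, 0.2002]
ee_rot: [[-0.997, 0.071, 0.006], [0.071, 0.997, 0.01], [-0.005, 0.011, -1.0]]
wrist_force: [-0.4, -0.2, -1.4]
gripper_width: 0.73
```

```bash
python3 - <<'E'
from meas import *
go([0.5283,0.008,0.0739],86.0)
E
```

```text
t 38.8 tcp [0.5278 0.0073 0.2002] jaw 85.9 j6 -112.0 w 0.73 F [-0.4 -0.2 -1.4] -> shift [ 0.02 -0.06 12.63] twist -0.1
```

Call:
carry_out([
  [[0,0,4],0],
  [[0,-0.1,7],0],
  [[0,-0.1,10],0],
  [[0,-0.1,11.5],0],
  [[0,-0.1,12.3],0],
  [[0,-0.1,12.7],0],
  [[0,-0.1,12.7],0],
  [[0,-0.1,12.7],0],
])

```text
time_s: 39.55
tcp_pos: [0.5289, 0.0071, 0.0742]
ee_rot: [[-0.997, 0.072, 0.007], [0.072, 0.997, 0.01], [-0.007, 0.011, -1.0]]
wrist_force: [-1.7, -1.0, 1.9]
gripper_width: 0.732
```

Call:
carry_out([
  [[0,0,0],0],
  [[0,0,0],0],
  [[0,0,0],0],
  [[0,0,0],0],
  [[0,0,0],0],
  [[0,0,-1],0],
  [[0,0,-4],0],
  [[0,0,-8],0],
  [[0,0,-12],0],
  [[0,0,-16],0],
  [[0,0,-18],0],
  [[0,0,-18],0],
  [[0,0,-18],0],
], gripper=1)

```text
time_s: 40.85
tcp_pos: [0.5272, 0.0053, 0.2546]
ee_rot: [[-0.997, 0.072, 0.008], [0.072, 0.997, 0.011], [-0.007, 0.012, -1.0]]
wrist_force: [-1.0, -1.1, -0.2]
gripper_width: 1.0
```

```bash
python3 - <<'E'
from meas import *
im=r.capture('wrist');k=r.calibration('wrist')
for b in blues(im,k,.069): print(b)
sc=r.capture('scene')[150:310,60:480]
L=r.place_of('wrist','hood_grip');print([np.round(d['centre'],4) for d in L])
a=cv2.resize(sc,(800,305));b=cv2.resize(im[60:260,100:420],(464,290))
cv2.imwrite('pics/w10.png',np.vstack([a,np.pad(b,((0,0),(0,336),(0,0)))])[:,:,::-1])
go([0.6605,-0.0035,0.24],-4)
E
```

```text
(0.5256, 0.007, 98, 42, -4.4, [252.0, 168.0])
[array([ 0.6596, -0.0063,  0.1627])]
t 41.0 tcp [0.5268 0.0051 0.2529] jaw 85.9 j6 -111.9 w 1.002 F [ 1.   0.6 -0.6] -> shift [-13.4    0.09   1.34] twist 89.9
```

View pics/w10.png

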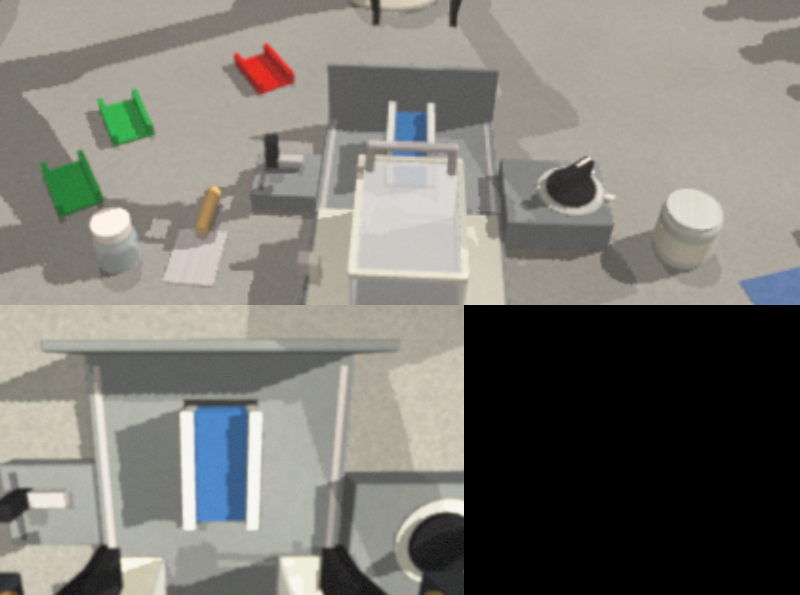

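All three carriers are in a square pile and none is left on the bench. Now close the hood, with the bar at about (0.660,-0.004).

Call:
carry_out([
  [[-1,0,0],-8],
  [[-3,0,0],-16],
  [[-5,0,0],-24],
  [[-7,0,0],-32],
  [[-9,0,0],-40],
  [[-11,0,0],-48],
  [[-13,0,0],-56],
  [[-13.4,0,0],-64],
  [[-13.4,0,0],-72],
  [[-13.4,0,0],-80],
  [[-13.4,0,0],-88],
  [[-13.4,0,0.5],-90],
  [[-13.4,0,1.3],-90],
  [[-13.4,0,1.3],-90],
  [[-13.4,0,1.3],-90],
])

```text
time_s: 42.5
tcp_pos: [0.6602, -0.0045, 0.2393]
ee_rot: [[-0.072, -0.997, 0.003], [-0.997, 0.072, 0.009], [-0.009, -0.002, -1.0]]
wrist_force: [-0.2, 0.0, 0.5]
gripper_width: 0.997
```

```bash
python3 - <<'E'
from meas import *
im=r.capture('wrist')
print([np.round(d['centre'],4) for d in r.place_of('wrist','hood_grip')])
go([0.6605,-0.0035,0.146],-4)
E
```

```text
[array([ 0.6641, -0.0013,  0.1615])]
t 42.6 tcp [ 0.6606 -0.0045  0.2403] jaw 175.9 j6 -17.4 w 0.999 F [-0.6 -0.4  0.5] -> shift [-0.    0.05  9.43] twist -0.1
```

Call:
carry_out([
  [[0,0,3],0],
  [[0,0,6],0],
  [[0,0,8],0],
  [[0,0,9],0],
  [[0,0,9.4],0],
  [[0,0,9.4],0],
  [[0,0,9.4],0],
])

```text
time_s: 43.3
tcp_pos: [0.6619, -0.0035, 0.1478]
ee_rot: [[-0.072, -0.997, 0.007], [-0.997, 0.072, 0.01], [-0.01, -0.006, -1.0]]
wrist_force: [-0.3, -0.3, -0.5]
gripper_width: 1.001
```

Call:
carry_out([
  [[0,0,0],0],
  [[0,0,0],0],
  [[0,0,0],0],
  [[0,0,0],0],
  [[0,0,0],0],
  [[0,0,0],0],
  [[0,0,0],0],
  [[0,0,0],0],
  [[0,0,0],0],
  [[0,0,0],0],
], gripper=-1)

```text
time_s: 44.3
tcp_pos: [0.661, -0.0035, 0.1477]
ee_rot: [[-0.072, -0.997, 0.005], [-0.997, 0.072, 0.01], [-0.01, -0.004, -1.0]]
wrist_force: [-8.7, 2.8, 4.1]
gripper_width: 0.175
```

Call:
carry_out([
  [[0,0.5,0],0],
  [[0,1.5,0],0],
  [[0,3,0],0],
  [[0,4.5,0],0],
  [[0,6,0],0],
  [[0,7.5,0],0],
  [[0,9,0],0],
  [[0,10.5,0],0],
  [[0,12,0],0],
  [[0,13.5,0],0],
  [[0,15,0],0],
  [[0,16.5,0],0],
  [[0,18,0],0],
  [[0,19,0],0],
  [[0,19.8,0],0],
  [[0,20.3,0],0],
  [[0,20.6,0],0],
  [[0,20.6,0],0],
  [[0,20.6,0],0],
])

```text
time_s: 46.2
tcp_pos: [0.4597, 0.0108, 0.1475]
ee_rot: [[-0.071, -0.997, 0.013], [-0.997, 0.071, 0.009], [-0.01, -0.013, -1.0]]
wrist_force: [13.9, -11.3, -8.6]
gripper_width: 0.13
```

Call:
carry_out([
  [[0,0,0],0],
  [[0,0,0],0],
  [[0,0,0],0],
  [[0,0,0],0],
  [[0,0,0],0],
  [[0,0,0],0],
  [[0,0,-2],0],
  [[0,0,-5],0],
  [[0,0,-9],0],
  [[4,-2,-9],0],
  [[8,-4,-9],0],
  [[12,-6,-9],0],
  [[16,-8.5,-7],0],
  [[19,-10.5,-5.5],0],
  [[19,-10.5,-5.5],0],
  [[19,-10.5,-5.5],0],
  [[19,-10.5,-5.5],0],
], gripper=1)

```text
time_s: 47.9
tcp_pos: [0.5501, -0.1861, 0.2025]
ee_rot: [[-0.07, -0.997, 0.014], [-0.997, 0.07, 0.009], [-0.01, -0.013, -1.0]]
wrist_force: [0.3, 0.7, 0.5]
gripper_width: 1.0
```

```bash
python3 - <<'E'
from meas import *
im=r.capture('wrist');cv2.imwrite('pics/w11.png',im[:,:,::-1])
print([(np.round(d['centre'],4),d['confidence']) for d in r.place_of('wrist','catch_grip')])
go([0.5515,-0.1866,0.059],-4)
E
```

```text
[(array([ 0.549 , -0.186 ,  0.0868]), 0.92)]
t 48.0 tcp [ 0.5502 -0.1857  0.2031] jaw 176.0 j6 -0.7 w 0.999 F [-0.8  0.5 -0.3] -> shift [ 0.22  0.07 14.41] twist 0.0
```

View pics/w11.png

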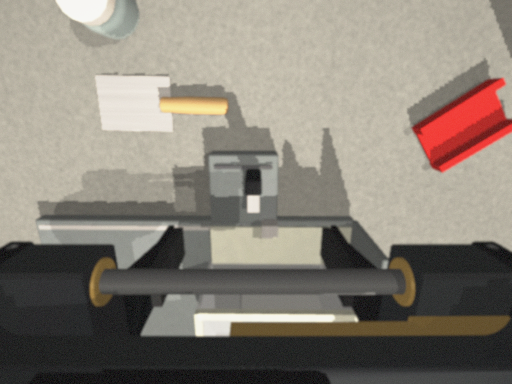

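The post at (253,180) is centred. Descend, grip and push it home.

Call:
carry_out([
  [[0.2,0.1,3],0],
  [[0.2,0.1,6],0],
  [[0.2,0.1,9],0],
  [[0.2,0.1,11.5],0],
  [[0.2,0.1,13.4],0],
  [[0.2,0.1,14.3],0],
  [[0.2,0.1,14.3],0],
  [[0.2,0.1,14.3],0],
])

```text
time_s: 48.8
tcp_pos: [0.5521, -0.1861, 0.0614]
ee_rot: [[-0.068, -0.998, 0.017], [-0.998, 0.068, 0.008], [-0.009, -0.017, -1.0]]
wrist_force: [-0.3, 0.2, -0.3]
gripper_width: 1.0
```

Call:
carry_out([
  [[0,0,0],0],
  [[0,0,0],0],
  [[0,0,0],0],
  [[0,0,0],0],
  [[0,0,0],0],
  [[0,0,0],0],
  [[0,0,0],0],
  [[0,0,0],0],
  [[0,0,0],0],
  [[0,0,0],0],
], gripper=-1)

```text
time_s: 49.8
tcp_pos: [0.5513, -0.1861, 0.0613]
ee_rot: [[-0.068, -0.998, 0.015], [-0.998, 0.068, 0.008], [-0.009, -0.014, -1.0]]
wrist_force: [-1.4, 1.6, 0.9]
gripper_width: 0.203
```

Call:
carry_out([
  [[-0.4,0,0],0],
  [[-0.8,0,0],0],
  [[-1.2,0,0],0],
  [[-1.6,0,0],0],
  [[-2,0,0],0],
  [[-2.4,0,0],0],
  [[-2.8,0,0],0],
  [[-3.1,0,0],0],
  [[-3.3,0,0],0],
  [[-3.3,0,0],0],
  [[-3.3,0,0],0],
])

```text
time_s: 50.9
tcp_pos: [0.5534, -0.1558, 0.0615]
ee_rot: [[-0.068, -0.998, 0.014], [-0.998, 0.068, 0.005], [-0.006, -0.014, -1.0]]
wrist_force: [2.2, -14.9, -3.6]
gripper_width: 0.203
```

The catch moved 30.4 mm and met its stop at 15 N. Release it and go over the dial.

Call:
carry_out([
  [[0,0,0],0],
  [[0,0,0],0],
  [[0,0,0],0],
  [[0,0,0],0],
  [[0,0,0],0],
  [[0,0,-2],0],
  [[0,0,-6],0],
  [[0,0,-10],0],
  [[0,0,-14],0],
  [[0,0,-18],0],
  [[-4,0,-19],-8],
  [[-8,-1,-19],-16],
  [[-12,-2,-19],-24],
  [[-17,-3,-19],-32],
  [[-22,-4,-19],-39],
  [[-27,-4.7,-19],-39],
  [[-32,-4.7,-18],-39],
  [[-37.8,-4.7,-16],-39],
  [[-37.8,-4.7,-16],-39],
  [[-37.8,-4.7,-16],-39],
], gripper=1)

```text
time_s: 52.9
tcp_pos: [0.6229, 0.2195, 0.2225]
ee_rot: [[0.578, -0.816, 0.012], [-0.816, -0.578, 0.004], [0.004, -0.012, -1.0]]
wrist_force: [0.0, -0.2, 0.1]
gripper_width: 1.0
```

```bash
python3 - <<'E'
from meas import *
im=r.capture('wrist');k=r.calibration('wrist')
for t in ['dial_grip','dial_tip','set_mark']:
    L=r.place_of('wrist',t);print(t,[(np.round(d['centre'],4).tolist(),round(d['confidence'],2),proj('wrist',d['centre']).round().tolist()) for d in L])
go([0.6265,0.2175,0.2],35)
np.save('w12.npy',im);import pickle;pickle.dump(k,open('w12.pkl','wb'))
cv2.imwrite('pics/w12.png',cv2.resize(im[90:290,150:370,::-1],(660,600),interpolation=cv2.INTER_CUBIC))
E
```

```text
dial_grip [([0.6266, 0.2152, 0.0835], 0.66, [[253.0, 179.0]])]
dial_tip [([0.604, 0.2522, 0.0625], 0.65, [[251.0, 209.0]])]
set_mark [([0.6412, 0.2572, 0.055], 0.5, [[224.0, 194.0]])]
t 53.1 tcp [0.624  0.216  0.2254] jaw -145.0 j6 1.7 w 1.001 F [ 0.1 -0.6 -0.1] -> shift [ 0.01 -0.25  2.54] twist 0.0
```

View pics/w12.png

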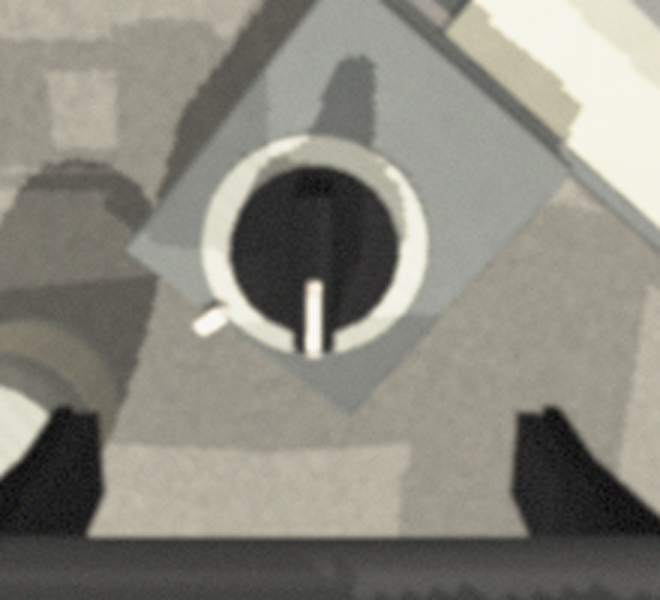

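```bash
python3 - <<'E'
from meas import *
import pickle
k=pickle.load(open('w12.pkl','rb'))
P=lambda x,y,z:onz('wrist',np.array([[x/3+150,y/3+90]]),z,k)[0]
for z in (.05,.052,.062):
    l,rr,t,b=P(203,245,z),P(428,245,z),P(315,134,z),P(315,356,z);c=(l+rr+t+b)/4
    print('ring',z,c.round(4),np.linalg.norm(l-rr).round(4),np.linalg.norm(t-b).round(4))
for z in (.062,.078,.094):
    l,rr=P(231,245,z),P(398,245,z);t=P(315,166,z);print('dark',z,((l+rr)/2).round(4),np.linalg.norm(l-rr).round(4))
ax=np.array([.6265,.217])
def an(p): d=p[:2]-ax;return np.hypot(*d).round(4),np.degrees(np.arctan2(d[1],d[0])).round(1)
for z in (.062,.066,.08,.094): print('tip',z,P(313,355,z).round(4),an(P(313,355,z)),'root',P(313,283,z).round(4),an(P(313,283,z)))
for z in (.05,.056): print('mark',z,an(P(226,313,z)),an(P(197,328,z)))
E
```

```text
ring 0.05 [0.6238 0.2149 0.05  ] 0.0911 0.0923
ring 0.052 [0.624  0.2145 0.052 ] 0.0906 0.0918
ring 0.062 [0.6254 0.2125 0.062 ] 0.0879 0.089
dark 0.062 [0.6261 0.2119 0.062 ] 0.0652
dark 0.078 [0.6283 0.2088 0.078 ] 0.062
dark 0.094 [0.6304 0.2057 0.094 ] 0.0588
tip 0.062 [0.6001 0.2497 0.062 ] (np.float64(0.042), np.float64(128.9)) root [0.6177 0.2248 0.062 ] (np.float64(0.0118), np.float64(138.4))
tip 0.066 [0.601  0.2484 0.066 ] (np.float64(0.0405), np.float64(129.1)) root [0.6183 0.2239 0.066 ] (np.float64(0.0107), np.float64(139.9))
tip 0.08 [0.6039 0.2441 0.08  ] (np.float64(0.0352), np.float64(129.8)) root [0.6205 0.2206 0.08  ] (np.float64(0.007), np.float64(148.9))
tip 0.094 [0.6069 0.2397 0.094 ] (np.float64(0.03), np.float64(130.8)) root [0.6228 0.2173 0.094 ] (np.float64(0.0037), np.float64(175.4))
mark 0.05 (np.float64(0.0437), np.float64(75.0)) (np.float64(0.0575), np.float64(72.2))
mark 0.056 (np.float64(0.0419), np.float64(73.6)) (np.float64(0.0555), np.float64(71.1))
```

Call:
carry_out([
  [[0,-0.2,2],0],
  [[0,-0.2,2],0],
  [[0,-0.2,2],0],
  [[0,-0.2,2],0],
  [[0,-0.2,2],0],
  [[0,-0.2,2],0],
])

```text
time_s: 53.7
tcp_pos: [0.6262, 0.2173, 0.2061]
ee_rot: [[0.574, -0.819, 0.017], [-0.819, -0.574, 0.006], [0.005, -0.017, -1.0]]
wrist_force: [0.1, -0.7, -0.4]
gripper_width: 1.001
```

```bash
cat > dial.py <<'E'
from meas import *
def dial(show=False):
    s0,p0,_=st();im=r.capture('wrist');k=r.calibration('wrist')
    c=proj('wrist',[.625,.2155,.055],k)[0]
    hsv=cv2.cvtColor(im,cv2.COLOR_RGB2HSV);V=hsv[...,2].astype(int);S=hsv[...,1]
    m=((V>225)&(S<40)).astype(np.uint8)
    n,l,q,cc=cv2.connectedComponentsWithStats(m)
    for i in range(1,n):
        v,u=np.where(l==i)
        if q[i,4]<15 or q[i,4]>600 or np.hypot(*(cc[i]-c))>75: continue
        for z in (.056,.062,.066):
            P=onz('wrist',np.c_[u,v],z,k)[:,:2]*1000
            R=cv2.minAreaRect(P.astype(np.float32));e=cv2.boxPoints(R)
            a,b=(e[0]+e[1])/2,(e[2]+e[3])/2
            if np.linalg.norm(e[1]-e[0])>np.linalg.norm(e[2]-e[1]): a,b=(e[1]+e[2])/2,(e[3]+e[0])/2
            print(i,q[i,4],'z',z,'ends',a.round(1),b.round(1),'w/h',np.round(R[1],1),'ang',np.degrees(np.arctan2(*(b-a)[::-1])).round(1))
    # ring outer boundary
    mm=((V>150)&(S<60)&(im[...,0].astype(int)-im[...,2]>8))
    print(p0.round(4));return im,k
if __name__=='__main__':
    im,k=dial();np.save('w13.npy',im);import pickle;pickle.dump(k,open('w13.pkl','wb'))
    for t in ['dial_grip','dial_tip','set_mark']:
        L=r.place_of('wrist',t);print(t,[(np.round(d['centre'],4).tolist(),round(d['confidence'],2)) for d in L])
    go([.626,.2165,.063])
E
python3 dial.py
```

```text
51 309 z 0.056 ends [612.1 169.2] [580.9 218.9] w/h [16.9 58.7] ang 122.1
51 309 z 0.062 ends [613.3 168.7] [582.7 217.5] w/h [16.6 57.6] ang 122.1
51 309 z 0.066 ends [614.  168.5] [583.8 216.6] w/h [16.3 56.8] ang 122.1
56 250 z 0.056 ends [660.5 240.6] [634.6 262.9] w/h [25.  34.2] ang 139.2
56 250 z 0.062 ends [660.7 238.8] [635.3 260.7] w/h [24.5 33.5] ang 139.2
56 250 z 0.066 ends [660.8 237.6] [635.7 259.2] w/h [24.2 33.1] ang 139.2
58 86 z 0.056 ends [615.8 229.5] [600.  251.8] w/h [ 3.5 27.3] ang 125.3
58 86 z 0.062 ends [616.9 227.9] [601.4 249.8] w/h [ 3.5 26.8] ang 125.3
58 86 z 0.066 ends [617.6 226.9] [602.3 248.5] w/h [ 3.4 26.5] ang 125.3
[0.6262 0.2173 0.2061]
dial_grip [([0.6276, 0.2145, 0.0805], 0.82)]
dial_tip [([0.5991, 0.248, 0.0614], 0.64)]
set_mark [([0.6378, 0.2563, 0.0574], 0.5)]
t 53.9 tcp [0.626  0.2174 0.2055] jaw -145.0 j6 1.7 w 1.003 F [-0.5  0.1  0. ] -> shift [1.000e-02 2.800e-01 1.425e+01] twist 0
```

Call:
carry_out([
  [[0,0.1,3],0],
  [[0.1,0.2,6],0],
  [[0.1,0.2,9],0],
  [[0.1,0.3,11.5],0],
  [[0.1,0.3,13],0],
  [[0.1,0.3,13.7],0],
  [[0.1,0.3,13.7],0],
  [[0.1,0.3,13.7],0],
])

```text
time_s: 54.7
tcp_pos: [0.627, 0.2159, 0.0695]
ee_rot: [[0.574, -0.819, 0.017], [-0.819, -0.574, 0.006], [0.005, -0.018, -1.0]]
wrist_force: [0.4, 0.1, 0.5]
gripper_width: 0.998
```

Call:
carry_out([
  [[0,0,0],0],
  [[0,0,0],0],
  [[0,0,0],0],
  [[0,0,0],0],
  [[0,0,0],0],
  [[0,0,0],0],
  [[0,0,0],0],
  [[0,0,0],0],
  [[0,0,0],0],
  [[0,0,0],0],
], gripper=-1)

```text
time_s: 55.7
tcp_pos: [0.6255, 0.2149, 0.0693]
ee_rot: [[0.574, -0.819, 0.013], [-0.819, -0.574, 0.004], [0.005, -0.013, -1.0]]
wrist_force: [-1.5, -0.4, 2.6]
gripper_width: 0.179
```

```bash
python3 - <<'E'
from h import *
go([.6265,.2155,.068])
import pickle
im=np.load('w13.npy');k=pickle.load(open('w13.pkl','rb'))
c=proj('wrist',[.632,.235,.055],k)[0].astype(int);print(c)
o=c-[60,55];np.save('o13.npy',o)
cv2.imwrite('pics/w13.png',cv2.resize(im[o[1]:o[1]+110,o[0]:o[0]+120,::-1],(720,660),interpolation=cv2.INTER_CUBIC)[:600])
E
```

```text
t 55.7 tcp [0.6255 0.2149 0.0693] jaw -145.0 j6 1.8 w 0.179 F [-1.5 -0.4  2.6] -> shift [ 0.01 -0.11  0.13] twist 0
[241 188]
```

View pics/w13.png

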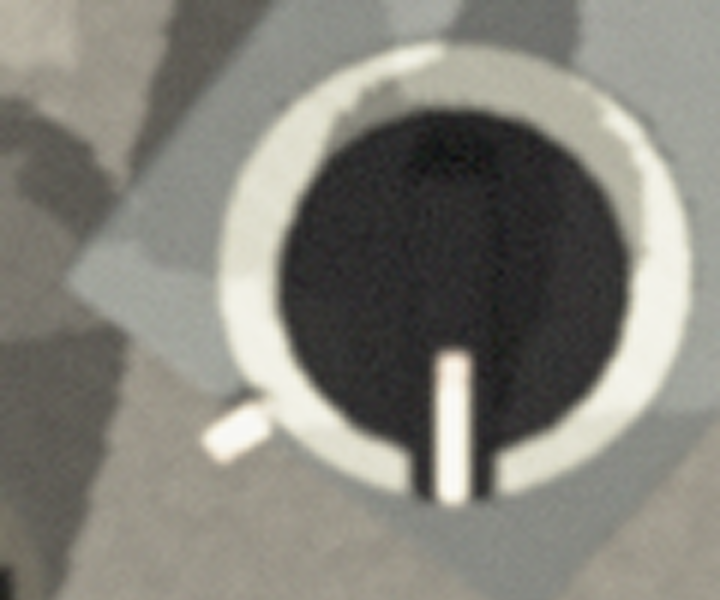

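```bash
python3 - <<'E'
from h import *
import pickle
k=pickle.load(open('w13.pkl','rb'));o=np.load('o13.npy')
P=lambda x,y,z:onz('wrist',np.array([[x/6+o[0],y/6+o[1]]]),z,k)[0][:2]
c=np.mean([P(218,272,.051),P(692,272,.051),P(455,42,.051),P(455,503,.051)],0);print('ring c',c)
for ax in (c,np.array([.6263,.2152]),np.array([.6255,.215]),np.array([.6265,.2165])):
    f=lambda p:(np.hypot(*(p-ax)).round(4),np.degrees(np.arctan2(*(p-ax)[::-1])).round(1))
    print(ax.round(4),'tip',f(P(453,503,.062)),'inner',f(P(267,409,.056)),'outer',f(P(208,447,.056)))
    print('dir',np.degrees(np.arctan2(*(P(208,447,.056)-P(267,409,.056))[::-1])).round(1))
E
```

```text
ring c [0.62330365 0.21620422]
[0.6233 0.2162] tip (np.float64(0.0424), np.float64(124.8)) inner (np.float64(0.0444), np.float64(69.8)) outer (np.float64(0.0587), np.float64(69.6))
dir 68.9
[0.6263 0.2152] tip (np.float64(0.045), np.float64(127.2)) inner (np.float64(0.0444), np.float64(73.9)) outer (np.float64(0.0586), np.float64(72.7))
dir 68.9
[0.6255 0.215 ] tip (np.float64(0.0447), np.float64(126.2)) inner (np.float64(0.0448), np.float64(73.0)) outer (np.float64(0.0591), np.float64(72.0))
dir 68.9
[0.6265 0.2165] tip (np.float64(0.0441), np.float64(128.4)) inner (np.float64(0.0431), np.float64(73.7)) outer (np.float64(0.0573), np.float64(72.5))
dir 68.9
```

Call:
carry_out([
  [[0,0,0],5],
  [[0,0,0],10],
  [[0,0,0],15],
  [[0,0,0],20],
  [[0,0,0],25],
  [[0,0,0],30],
  [[0,0,0],35],
  [[0,0,0],40],
  [[0,0,0],45],
  [[0,0,0],50],
  [[0,0,0],53],
  [[0,0,0],54],
  [[0,0,0],54],
  [[0,0,0],54],
])

```text
time_s: 57.1
tcp_pos: [0.624, 0.2147, 0.0693]
ee_rot: [[-0.324, -0.946, 0.01], [-0.946, 0.325, 0.003], [-0.006, -0.009, -1.0]]
wrist_force: [-5.4, 1.3, 4.7]
gripper_width: 0.183
```

Call:
carry_out([
  [[0,0,0],0],
  [[0,0,0],0],
  [[0,0,0],0],
  [[0,0,0],0],
  [[0,0,0],0],
  [[0,0,0],0],
  [[0,0,-2],0],
  [[0,0,-6],0],
  [[0,0,-10],0],
  [[0,0,-13.5],0],
  [[0,0,-13.5],0],
  [[0,0,-13.5],0],
  [[0,0,-13.5],0],
  [[0,0,-13.5],0],
], gripper=1)

```text
time_s: 58.5
tcp_pos: [0.6219, 0.2139, 0.2024]
ee_rot: [[-0.325, -0.946, 0.007], [-0.946, 0.325, 0.001], [-0.003, -0.007, -1.0]]
wrist_force: [0.0, 0.3, -0.8]
gripper_width: 1.001
```

```bash
python3 - <<'E'
from dial import *
im,k=dial()
for t in ['dial_grip','dial_tip','set_mark']:
    L=r.place_of('wrist',t);print(t,[(np.round(d['centre'],4).tolist(),round(d['confidence'],2)) for d in L])
go([.6255,.215,.2])
import pickle;pickle.dump(k,open('w14.pkl','wb'))
c=proj('wrist',[.63,.235,.055],k)[0].astype(int);o=c-[60,50];np.save('o14.npy',o)
cv2.imwrite('pics/w14.png',cv2.resize(im[o[1]:o[1]+100,o[0]:o[0]+120,::-1],(720,600),interpolation=cv2.INTER_CUBIC))
E
```

```text
13 296 z 0.056 ends [656.  177.2] [658.6 248.6] w/h [71.5 21.5] ang 87.9
13 296 z 0.062 ends [654.8 176.3] [657.4 246.4] w/h [70.1 21. ] ang 87.9
13 296 z 0.066 ends [654.  175.8] [656.5 244.9] w/h [69.2 20.8] ang 87.9
14 92 z 0.056 ends [629.4 230.7] [638.7 257.7] w/h [28.6  3.5] ang 71.1
14 92 z 0.062 ends [628.7 228.8] [637.8 255.3] w/h [28.   3.5] ang 71.1
14 92 z 0.066 ends [628.2 227.6] [637.2 253.7] w/h [27.6  3.4] ang 71.1
15 46 z 0.056 ends [640.1 260. ] [643.9 271. ] w/h [11.7  4.8] ang 71.1
15 46 z 0.062 ends [639.2 257.5] [642.9 268.3] w/h [11.4  4.7] ang 71.1
15 46 z 0.066 ends [638.6 255.9] [642.2 266.6] w/h [11.3  4.6] ang 71.1
[0.6219 0.2139 0.2024]
dial_grip [([0.6297, 0.2168, 0.0809], 0.86)]
dial_tip [([0.6383, 0.2506, 0.0609], 0.83)]
set_mark [([0.6385, 0.2566, 0.0585], 0.51)]
t 58.7 tcp [0.6224 0.2142 0.2033] jaw 161.1 j6 -52.2 w 1.0 F [-0.2  0.   0.9] -> shift [-0.18 -0.26  0.34] twist 0
```

View pics/w14.png

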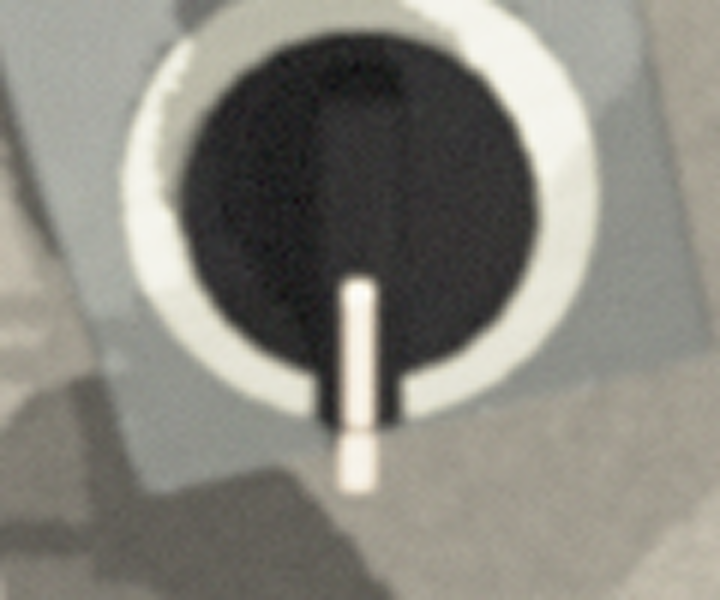

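The pointer (358,280→430) and the marker (358,430→492) line up, both measuring 71.1°. Last checks come from the fixed cameras, then I hand in.

```bash
python3 - <<'E'
from h import *
for c in ['scene','side']:
    r.capture(c)
    for t in ['hood_grip','catch_grip','carrier1','paint_tin','paint_jar','scraper']:
        print(c,t,[(np.round(d['centre'],3).tolist(),round(d['confidence'],2)) for d in r.place_of(c,t)])
s=r.sense();print(s['time_s'],s['wrist_force'])
E
```

```text
scene hood_grip [([0.462, 0.013, 0.163], 0.67)]
scene catch_grip [([0.55, -0.157, 0.088], 0.78)]
scene carrier1 [([0.559, -0.47, 0.01], 0.8), ([0.418, -0.423, 0.012], 0.77), ([0.288, -0.22, 0.015], 0.7)]
scene paint_tin [([0.686, 0.362, 0.003], 0.65)]
scene paint_jar [([0.699, -0.375, -0.002], 0.97)]
scene scraper [([0.656, -0.276, -0.002], 0.77), ([0.46, 0.016, 0.163], 0.24)]
side hood_grip [([0.458, 0.01, 0.16], 0.77), ([0.552, -0.16, 0.087], 0.27)]
side catch_grip [([0.552, -0.16, 0.086], 0.66)]
side carrier1 [([0.462, 0.011, 0.159], 0.63)]
side paint_tin [([0.688, 0.368, 0.004], 0.56)]
side paint_jar []
side scraper []
59.4 [ 0.19295789  0.01004562 -0.38885269]
```

```bash
python3 -c "
from station import r
print(r.finish_job())"
```

```text
the job is handed in; nothing more can be done
None
```

The job is done and handed in at about 59 s of robot time, with every step done in the order asked.

- **Catch and hood, opening:** I drew the catch back 30 mm to its stop, then slid the hood back to its stop.
- **Pile:** Only three blue carriers were on the bench. I stacked them on the pad in one square pile, and each measured within about 4 mm and 1° of the pad's middle and direction.
- **Closing:** I slid the hood forward about 202 mm until it met its stop, then pushed the catch 30 mm home to its stop. From the scene camera both read the same as at the start; the side camera agreed to about 4 mm.
- **Dial:** I turned it 54° clockwise. In the last close picture the pointer and the raised marker line up, both at 71.1°, with the gripper clear.

**Bystanders:** The tin, jar and scraper read where they began in the scene camera. The green and red look-alikes do too.

**Checks that failed or disagreed:**
- The side camera did not find the jar or the scraper at the end.
- It also once reported a "carrier" at the hood's handle, which I take to be a false report.
- I did not check the pile again by picture after the hood was shut.
- Pushing on the hood's stop left the tool leaning 1.8°. I corrected this by pressing the closed fingers on the fixed front panel with about 17 N.

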